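# Take the vault keys off the barbed keeper

## Task

The vault keys hang by the eye of their tally on the barbed keeper hook. Work the tally off it with a light hand - lift, tip it and ease the eye back over the barb, never forcing it or straining the hook - and hang it by the same eye on the plain peg of the other stand, hanging free and still. Leave everything else on the shelf where it is.

Things in the scene. Friction and masses are not known exactly. Their poses are not given: they have to be found in the camera images.
- tally: The vault key tally, loose, about 0.24 kg: a dark steel plate 5 mm thick, 40 mm wide and 124 mm tall with an eye through it 24 x 24 mm; 26 mm of plate below the eye, 74 mm above (28 mm wide higher up). A ring and two keys are fixed at its foot. Origin: centre of the eye. Axes: x through the plate, at the start towards the free end of the hook; y across; z up the plate.
- grip (a point): Centre of the tally's wooden grip, 66 mm above the eye's centre, axes as the tally's. The grip is 11 mm thick (x), 28 mm wide (y) and 40 mm tall; its lower end is 34 mm above the eye's top edge.
- ring (a point): Centre of the iron ring fixed at the tally's foot, 54 mm below the eye's centre: 51 mm across, in the upright plane square to the plate (x, z). The keys reach 83 mm below this point.
- keeper: Stand with the barbed hook, fixed: base 100 mm square, post 16 mm thick and 207 mm high. Origin: on the shelf under the post's axis. A 6 mm round bar leaves the post along the stand's +x, its axis 200 mm up, level, to the point bar_end. The tally hangs on it.
- bar_end (a point): Point on the bar's axis 48 mm from the post's axis, axes as the keeper's. From here the hook goes on straight 70 mm to its heel, then turns up 34 mm, leaning out (+x) 0.47 rad from upright, and ends in a 5 mm thick barb 10 mm long pointing back to the post. Use has bent heel, upturn and barb as one about this point, up or down by up to 0.18 rad: not measured, to be felt. The hook is rigid.
- bar_mid (a point): Point on the bar's axis 38 mm from the post's axis, near where the tally hangs. Upright, the tally cannot pass the hook, which is taller than the eye. With its top tipped towards the post by 0.60 to 0.75 rad, more the higher the hook is bent (foot outwards) it passes: the eye's lower edge then slides up the outer side of the upturn while its upper edge goes over the barb from behind.
- duty: The other stand, fixed: same base and post. Origin: on the shelf under the post's axis. A straight plain 8 mm round peg leaves the post along the stand's +x, its axis 200 mm up at the post's axis, rising 0.10 rad to a round end without barb. The tally hangs on it with the eye's centre 8 mm below the peg's axis.
- peg_end (a point): End of the peg's axis, 80 mm along it from the post's axis and 8 mm higher than its root (the round end is 4 mm further out); axes as the duty stand's. The tally hangs between post and end; closer than 34 mm to the post's axis its ring touches the post.
- token0: Steel token, a disc 30 mm across and 4 mm thick, lying on the shelf; origin under its centre. To be left alone.
- token1: As token0.
- token2: As token0.
- bezel: Brass coin slot bezel, 60 x 85 x 12 mm, lying flat; origin under its centre. To be left alone.
- lockbody: Copper-plated lock housing, 60 x 85 x 36 mm with a bolt at one end, lying flat; origin under its centre. To be left alone.
- driver: Screwdriver lying on the shelf. To be left alone.
There are look-alikes about, which are no part of the job. Of the things that look like the tally, the middle-sized one is meant.

How it is judged:
On the way:
1. the tally is off the barbed hook and clear of it (horizontal distance between tally and keeper above 0.17 m and height (world z) of tally above 0.12 m), for 0.1 s.
At the end, for the whole second after the job is handed in: The tally hangs by its eye on the plain peg: eye centre 14 to 78 mm out from the post's axis, within 12 mm of the peg sideways, 182 to 208 mm above the shelf, upright within 0.25 rad, moving slower than 30 mm/s, with the bystanders within 15 mm of their start (x of tally in the frame of duty between 0.014 and 0.078 m and y of tally in the frame of duty between -0.012 and 0.012 m and height (world z) of tally between 0.182 and 0.208 m and angle between tally's own z axis and vertical below 0.25 rad and linear speed of tally below 0.03 m/s); the robot touches nothing.
It fails at once if the keeper's hook is strained: more than 15 N between the keeper stand and anything (contact force between keeper and anything else above 15 N).
It fails at once if a token, the bezel, the lock housing or the screwdriver is shifted by more than 15 mm (distance of any of token0, token1, token2, bezel, lockbody, driver from where it was at the start of the episode above 0.015 m).
It also fails if it takes over 66 s, if anything falls off the work surface, if the arm or the gripper's body presses on something with over 40 N, if the wrist force passes 120 N, or if a joint passes its speed limit or range.

## Robot

A 7-joint arm with a two-finger parallel gripper is mounted at the origin on the work surface. World frame = base frame: x ahead of the robot, y to its left, z up, the work surface at z = 0. Lengths are in m, angles in rad, forces in N, time in s.
With the tool pointing down it reaches from about 0.425 to 0.95 m from the base axis. Payload 4.7 kg.
Tool frame: the origin (TCP) lies midway between the tips of the shut fingers; the grasp point (between the pads) lies bot.hold_point_z behind it (bot.hold_point_z is the distance from the TCP to the grasp point, in m); z points along the fingers, y is the direction in which the jaws open and shut (so a half turn about z gives the same grasp; the last joint's range is limited). The gripper opens to 87 mm and grips with 3 to 60 N. Pads are 19 mm wide; open, the fingers measure 117 mm over their backs; the gripper's body (75 mm by 190 mm) begins 51 mm behind the grasp point.
Start: joints at [-1.229, 0.469, -0.049, 1.532, 0.024, 1.141, -0.082], TCP at [0.245, 0.629, 0.223] pointing down, gripper open.
Joint ranges: [-2.59, 2.59], [-0.33, 1.99], [-1.39, 1.29], [0.1, 2.45], [-1.04, 4.18], [0.21, 1.99], [-2.66, 2.66]. Speed limits (rad/s): [2.57, 2.57, 3.14, 3.14, 3.14, 3.14, 3.14].

## Interface

Orientations are given as a unit quaternion [x, y, z, w].
In Python, from workcell import monitor, camera, camera_info, bot, silhouettes gives the robot as it stands. The module is installed in compiled form; this text tells all that it offers.
- The arm moves only by the shell command python3 -m pendant 'ROWS' [OPENING] [FORCE]. ROWS is JSON, a list that holds one entry, the list of rows, each a list of 4 numbers: the shift along the world's x, y, z in mm, then the turn about the world's z in degrees. In form: [[[tx, ty, tz, turn], ...]]. A call has 1 to 8 rows; each row shifts and turns the pose as measured when the row begins; what a row does not reach is not made up. A row lasts 1/10 s, in which the tool goes at most 50 mm and 8.59 degrees, less where a joint would pass 70% of its speed; a pose out of reach is approached as far as the arm can. A call with a gripper value outside its range is refused whole. OPENING is the opening, from -1 (shut) to 1 (fully open), so that 0 is half open, set as the call begins (- or left out, the last holds). The fingers move at their own pace and stop on an object; FORCE is the grip in N (left out, the last holds). Time passes only in rows, so rows that do not move let the fingers close. It gives the time, the measured TCP pose, the force and the opening at its end, in the units of the state.
- monitor.get_obs(): the state, without advancing time (a new reading comes with each control period).
- camera(name): name is "scene" or "top" or "wrist"; returns (picture, depth): 480x640x3 uint8, blue, green, red; 480x640 float32, m along the optical axis (not along the pixel's ray), 0 where there is no reading.
- camera_info(name): a dict with "fx", "fy", "cx", "cy" (pixels), "view" (4x4, takes a point from world to camera coordinates). Camera axes: x right, y down, z forward; pixel columns grow to the right and rows downward; lengths in m; the calibration is good to about 2 mm. The wrist camera is an equidistant fisheye: a pixel r from the principal point sees the ray r / f radians off the axis. A picture is of the moment at which its call begins: read the wrist's pose just before it. camera_info takes no time and is no camera call; for the wrist camera it gives the pose at the moment of the call.
- bot.sign_off(): hands the job in, once; it reports no verdict.
Trained networks look in the newest picture that a camera, given by its name, has taken for a name from the list of things; names that differ only in an ending like _2 or _b are one class to them, and where a whole thing is asked for, a point or a joint stands for the part that bears it (a point fixed in the world has none). Each returns a list of dicts, best first, with "score" (0 to 1); they miss things now and then, are a little off and sometimes report something else, mostly with a low value. They report only what shows in the picture. A call takes as long as a camera call. They do not tell look-alikes from the thing itself.
- silhouettes(target, camera): "mask" (480x640 bool, what is visible of it) and "uv" ([column, row] in pixels, amid what is visible of it).
The state is a dict: "time": time; "qpos": joint angles; "dq": joint speeds; "joint_efforts": joint torques, N m; "ee_pos": TCP position; "orientation": TCP orientation; "contact_force": force on the tool from outside, world axes, zero at the start; "moment": the same for the moment, N m; "gripper_width": finger opening in m.
Only numpy, scipy, OpenCV 4.12 (cv2) and the standard library are available. Lean on these libraries where they do the work, as an engineer would, in place of code of your own. Each camera call takes 0.05 s, during which the arm holds its last target.

## Working session

There is one attempt and no reset: what is moved stays moved. The work goes in short steps, Python scripts to look and compute and a shell command to move; the robot and the scene stay as the last step left them, time stands still between calls to the robot, and variables do not carry over. Pictures are saved under pics/ and viewed, and the job is handed in when it is done.

```bash
mkdir -p pics
cat > h.py <<'E'
import numpy as np, cv2
from workcell import monitor, camera, camera_info, bot, silhouettes
def snap(n,f):
    p,d=camera(n); cv2.imwrite('pics/'+f+'.png',p); np.savez('pics/'+f+'.npz',p=p,d=d,V=camera_info(n)['view']); return p,d
def world(ci,u,v,z):
    x=(u-ci['cx'])/ci['fx']*z; y=(v-ci['cy'])/ci['fy']*z
    P=np.stack([x,y,z,np.ones_like(z)],-1) 
    return (P@np.linalg.inv(ci['view']).T)[...,:3]
def proj(ci,P):
    q=ci['view']@np.append(P,1); return ci['fx']*q[0]/q[2]+ci['cx'], ci['fy']*q[1]/q[2]+ci['cy'], q[2]
def cloud(ci,d):
    v,u=np.mgrid[:480,:640]; return world(ci,u,v,d.astype(float))
E
python3 - <<'E'
from h import *
for n in ('scene','top','wrist'):
    snap(n,n+'0'); ci=camera_info(n); print(n,{k:(np.round(v,3).tolist()) for k,v in ci.items()})
o=monitor.get_obs(); print(o, bot.hold_point_z)
E
```

```text
scene {'fx': 530.22, 'fy': 530.22, 'cx': 308.232, 'cy': 244.899, 'view': [[-0.014, 1.0, -0.018, 0.061], [0.744, -0.002, -0.668, -0.345], [-0.668, -0.023, -0.744, 1.365], [0.0, 0.0, 0.0, 1.0]]}
top {'fx': 554.031, 'fy': 554.031, 'cx': 320.549, 'cy': 252.977, 'view': [[-0.021, -1.0, -0.009, -0.02], [-0.988, 0.022, -0.153, 0.638], [0.153, 0.005, -0.988, 1.009], [0.0, 0.0, 0.0, 1.0]]}
wrist {'fx': 371.648, 'fy': 371.648, 'cx': 325.754, 'cy': 240.137, 'view': [[0.362, 0.932, -0.001, -0.673], [0.895, -0.348, 0.278, -0.033], [0.259, -0.102, -0.961, 0.391], [0.0, 0.0, 0.0, 1.0]]}
{'time': 0.15, 'qpos': array([-1.22889221,  0.46927656, -0.04858147,  1.53335135,  0.02412915,
        1.14097314, -0.08229119]), 'dq': array([ 0.00035027, -0.00180234, -0.00087513, -0.00166649,  0.00119787,
       -0.00056706,  0.00081502]), 'joint_efforts': array([ 2.07392909e-04, -5.08428669e+01, -8.11674446e-02, -2.36417019e+01,
       -6.14200858e-02,  3.56474798e-02,  1.04851633e-04]), 'ee_pos': array([0.2444422 , 0.6287379 , 0.22175558]), 'orientation': array([ 1.84325424e-01,  9.82865012e-01, -7.04651080e-04, -9.50236701e-05]), 'contact_force': array([ 0.39531969, -0.32336373,  0.53681498]), 'moment': array([0.00068646, 0.00721196, 0.01902384]), 'gripper_width': 0.08682351498720811} 0.0187
```

View pics/scene0.png

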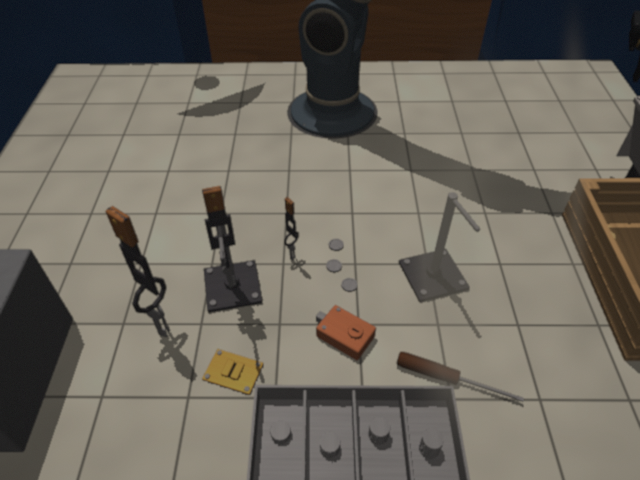

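View pics/top0.png

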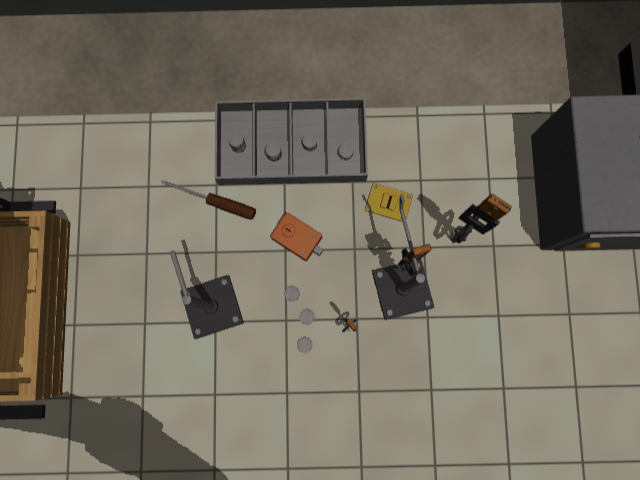

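View pics/wrist0.png

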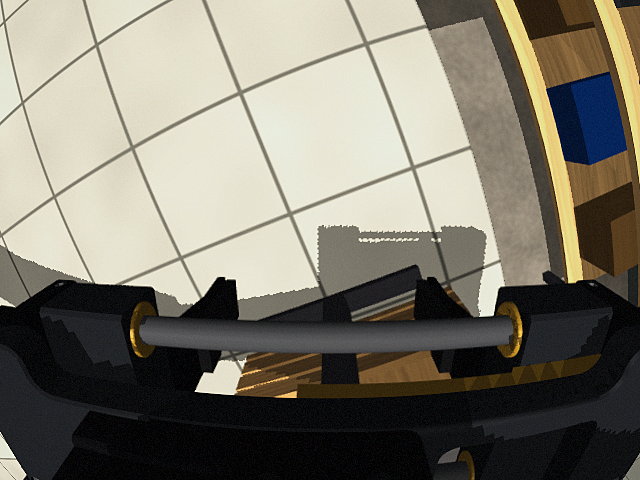

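Run:
```python
from h import *
def crop(f,x0,y0,x1,y1,s):
    p=np.load('pics/'+f+'.npz')['p'][y0:y1,x0:x1]; return cv2.resize(p,None,fx=s,fy=s,interpolation=cv2.INTER_CUBIC)
a=crop('scene0',180,170,280,320,4); cv2.imwrite('pics/c1.png',a)
b=crop('top0',350,170,450,330,3.7); cv2.imwrite('pics/c2.png',b)
c=crop('top0',160,220,260,345,4.5); cv2.imwrite('pics/c3.png',c)
d=crop('scene0',390,180,490,310,4.5); cv2.imwrite('pics/c4.png',d)
cv2.imwrite('pics/cc1.png',np.hstack([a[:592,:400],cv2.resize(b,(370,592))]))
cv2.imwrite('pics/cc2.png',np.hstack([cv2.resize(c,(400,500)),cv2.resize(d,(400,500))]))
for cam in ('scene','top'):
    ci=camera_info(cam); d=np.load(f'pics/{cam}0.npz')['d']; W=cloud(ci,d)
    for t in ('tally','keeper','duty','grip','ring','token0','bezel','lockbody','driver'):
        r=silhouettes(t,cam)
        for q in r[:4]:
            m=q['mask']; w=W[m&(d>0)]; 
            print(cam,t,round(q['score'],2),np.round(q['uv']),np.round(np.median(w,0),3),'min',np.round(np.percentile(w,2,axis=0),3),'max',np.round(np.percentile(w,98,axis=0),3))
```

```text
scene tally 0.8 [219. 221.] [ 0.606 -0.184  0.21 ] min [ 0.54  -0.206  0.01 ] max [ 0.625 -0.168  0.278]
scene tally 0.79 [138. 274.] [ 0.674 -0.3    0.166] min [ 0.568 -0.351  0.   ] max [ 0.691 -0.28   0.293]
scene tally 0.7 [290. 224.] [ 0.5   -0.085  0.088] min [ 0.363 -0.096 -0.   ] max [ 0.509 -0.074  0.157]
scene keeper 0.71 [351. 283.] [0.565 0.023 0.004] min [ 0.55   0.009 -0.002] max [0.578 0.038 0.007]
scene keeper 0.56 [230. 280.] [ 0.581 -0.186  0.011] min [ 0.515 -0.243  0.001] max [ 0.688 -0.143  0.214]
scene duty 0.66 [440. 266.] [0.549 0.18  0.011] min [ 0.467  0.129 -0.   ] max [0.602 0.236 0.209]
scene grip 0.94 [290. 226.] [ 0.501 -0.084  0.089] min [ 0.461 -0.096  0.001] max [ 0.509 -0.074  0.157]
scene grip 0.66 [217. 222.] [ 0.607 -0.184  0.213] min [ 0.599 -0.203  0.066] max [ 0.623 -0.168  0.278]
scene grip 0.62 [138. 273.] [ 0.674 -0.299  0.179] min [ 0.648 -0.321  0.01 ] max [ 0.691 -0.28   0.293]
scene ring 0.83 [220. 221.] [ 0.606 -0.184  0.211] min [ 0.595 -0.204  0.057] max [ 0.623 -0.168  0.278]
scene ring 0.78 [136. 267.] [ 0.674 -0.3    0.175] min [ 
[... 1992 characters left out ...]
0 0.5 [303. 345.] [0.466 0.003 0.005] min [ 0.453 -0.01   0.001] max [0.479 0.014 0.01 ]
top token0 0.46 [306. 314.] [ 0.52  -0.002  0.006] min [ 0.507 -0.016  0.001] max [0.534 0.01  0.01 ]
top bezel 0.84 [388. 201.] [ 0.745 -0.168  0.008] min [ 0.71  -0.214  0.003] max [ 0.78  -0.131  0.017]
top lockbody 0.59 [300. 240.] [0.674 0.012 0.032] min [ 0.636 -0.031  0.011] max [0.715 0.057 0.04 ]
top lockbody 0.45 [412. 256.] [ 0.602 -0.183  0.201] min [ 0.585 -0.203  0.012] max [ 0.623 -0.166  0.28 ]
top driver 0.69 [305. 317.] [ 0.52  -0.002  0.006] min [ 0.507 -0.016  0.001] max [0.534 0.011 0.01 ]
top driver 0.64 [232. 208.] [0.742 0.146 0.025] min [0.72  0.099 0.015] max [0.769 0.212 0.03 ]
```

View pics/cc1.png

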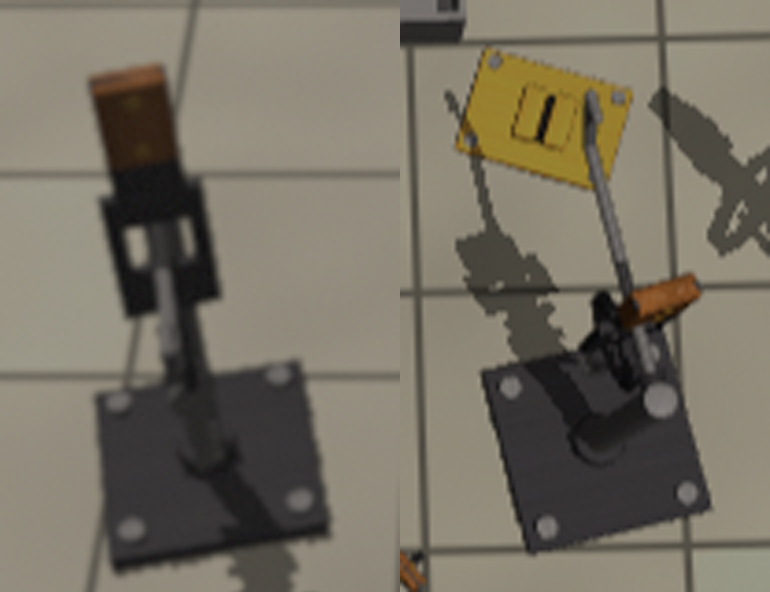

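View pics/cc2.png

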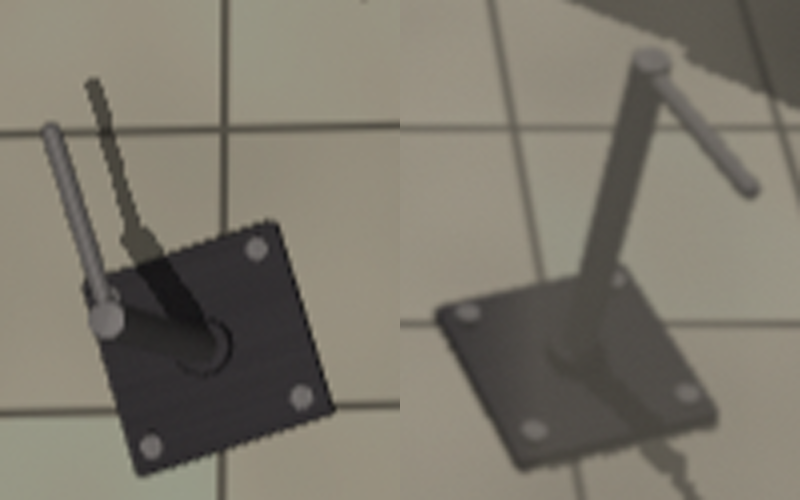

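Run:
```python
from h import *
np.set_printoptions(precision=4,suppress=True)
for cam in ('top','scene'):
    ci=camera_info(cam); d=np.load(f'pics/{cam}0.npz')['d']; W=cloud(ci,d); ok=d>0
    for nm,(cx,cy) in dict(keeper=(0.575,-0.185),duty=(0.545,0.18)).items():
        m=ok&(abs(W[...,0]-cx-.03)<.14)&(abs(W[...,1]-cy)<.09)
        # base top plane
        b=m&(W[...,2]>0.006)&(W[...,2]<0.018)&(abs(W[...,0]-cx)<.065)&(abs(W[...,1]-cy)<.065)
        r=cv2.minAreaRect(W[b][:,:2].astype(np.float32)*1000); print(cam,nm,'base',r,W[b][:,2].mean())
        h=m&(W[...,2]>0.15)
        P=W[h]; v,u=np.nonzero(h)
        s=np.argsort(P[:,0])
        print(len(P)); 
        for i in s[::max(1,len(s)//60)]: print(u[i],v[i],P[i])
```

```text
top keeper base ((575.3946533203125, -185.1964111328125), (128.5277099609375, 128.59474182128906), 89.99011993408203) 0.011821980491750868
788
417 284 [ 0.5622 -0.1928  0.178 ]
416 283 [ 0.5631 -0.1898  0.1864]
417 281 [ 0.5643 -0.1881  0.2073]
420 280 [ 0.5658 -0.1929  0.2078]
420 279 [ 0.5672 -0.1927  0.2091]
422 278 [ 0.5684 -0.1954  0.2125]
413 279 [ 0.5699 -0.1853  0.1856]
415 277 [ 0.5709 -0.1853  0.2063]
422 276 [ 0.5723 -0.1967  0.2059]
414 276 [ 0.5743 -0.1864  0.1907]
419 273 [ 0.5767 -0.1913  0.2109]
415 272 [ 0.5792 -0.1859  0.205 ]
420 270 [ 0.5822 -0.1941  0.2052]
415 268 [ 0.5862 -0.1869  0.2008]
415 266 [ 0.589  -0.1865  0.2045]
410 268 [ 0.5917 -0.1856  0.1578]
414 263 [ 0.5944 -0.1857  0.201 ]
415 255 [ 0.5969 -0.1759  0.2731]
416 254 [ 0.5975 -0.1766  0.2784]
409 264 [ 0.5982 -0.1837  0.161 ]
403 262 [ 0.5985 -0.1701  0.1856]
413 260 [ 0.5988 -0.1836  0.2049]
414 260 [ 0.5993 -0.1859  0.2011]
408 258 [ 0.5996 -0.1728  0.2235]
420 254 [ 0.5999 -0.1855  0.2614]
409 256 [ 0.6004 -0.1721  0.2397]
414 259 [ 0.6006 -0.1856  0.2031]
411 262 [ 0.6011 -0.1867  0.164 ]
412 2
[... 6824 characters left out ...]
584 0.1854 0.2041]
459 204 [0.5619 0.1877 0.2052]
457 206 [0.5653 0.1842 0.2041]
459 207 [0.5681 0.1868 0.2046]
459 208 [0.5706 0.1863 0.205 ]
462 209 [0.5745 0.1899 0.2065]
461 211 [0.5769 0.1883 0.2045]
465 210 [0.5792 0.1932 0.2089]
467 212 [0.5824 0.1959 0.2077]
464 215 [0.5857 0.1914 0.2045]
465 214 [0.5878 0.1917 0.2088]
466 217 [0.5911 0.1932 0.2056]
471 217 [0.5939 0.1997 0.2083]
468 219 [0.5966 0.195  0.2068]
470 219 [0.5995 0.1969 0.2097]
471 219 [0.6016 0.1976 0.2118]
471 222 [0.6051 0.1975 0.2089]
472 224 [0.6077 0.1988 0.2072]
474 224 [0.6101 0.2009 0.2097]
473 226 [0.6123 0.1994 0.2077]
474 227 [0.6162 0.1997 0.2096]
479 227 [0.6184 0.2062 0.2118]
477 228 [0.62   0.203  0.2114]
```

Run:
```python
from h import *
np.set_printoptions(precision=4,suppress=True)
for cam in ('top','scene'):
    ci=camera_info(cam); d=np.load(f'pics/{cam}0.npz')['d']; W=cloud(ci,d); ok=d>0
    for nm,(cx,cy,lo,hi) in dict(keeper=(0.57,-0.19,.622,.68),duty=(0.545,0.18,.56,.615)).items():
        t=ok&(abs(W[...,0]-cx)<.012)&(abs(W[...,1]-cy)<.013)&(W[...,2]>.204)&(W[...,2]<.214)
        print(cam,nm,'posttop',(W[t].max(0)+W[t].min(0))/2,np.median(W[t],0),t.sum())
        m=ok&(W[...,0]>lo)&(W[...,0]<hi)&(abs(W[...,1]-cy-.015)<.02)&(W[...,2]>.199)&(W[...,2]<.214)
        P=W[m]; py=np.polyfit(P[:,0],P[:,1],1); pz=np.polyfit(P[:,0],P[:,2],1)
        print('  line y=',py,'yaw',np.arctan(py[0]),'y at cx',np.polyval(py,cx),'slope z',pz[0]*np.cos(np.arctan(py[0])), 'z at lo,hi',np.polyval(pz,[lo,hi]),m.sum())
        if nm=='keeper':
            m=ok&(W[...,0]>.68)&(W[...,0]<.72)&(abs(W[...,1]-cy-.025)<.02)&(W[...,2]>.19)&(W[...,2]<.25)
            v,u=np.nonzero(m)
            for i in range(len(v)): print('   ',u[i],v[i],W[v[i],u[i]])
```

```text
top keeper posttop [ 0.5721 -0.1923  0.2084] [ 0.5709 -0.1914  0.2084] 95
  line y= [ 0.2196 -0.3176] yaw 0.21619741470024056 y at cx -0.19239029937606453 slope z 0.04432874471416296 z at lo,hi [0.2043 0.2069] 134
    400 194 [ 0.7008 -0.1628  0.2367]
    401 194 [ 0.6998 -0.1638  0.2405]
    402 194 [ 0.6995 -0.1652  0.2413]
    400 195 [ 0.699  -0.1626  0.2373]
    401 195 [ 0.6974 -0.1633  0.2432]
    402 195 [ 0.6979 -0.1652  0.2413]
    400 196 [ 0.6974 -0.1625  0.2372]
    401 196 [ 0.6972 -0.164   0.2379]
    402 196 [ 0.6977 -0.1659  0.2359]
    400 197 [ 0.6961 -0.1627  0.2358]
    401 197 [ 0.6956 -0.164   0.2376]
    402 197 [ 0.6948 -0.1651  0.2406]
    403 197 [ 0.6955 -0.1672  0.2377]
    400 198 [ 0.6951 -0.1629  0.2335]
    401 198 [ 0.6941 -0.164   0.2372]
    402 198 [ 0.6938 -0.1654  0.2382]
    403 198 [ 0.6935 -0.1668  0.2394]
    400 199 [ 0.6938 -0.1631  0.2321]
    401 199 [ 0.6922 -0.1638  0.2382]
    402 199 [ 0.6921 -0.1653  0.2386]
    403 199 [ 0.6922 -0.167   0.238 ]
    400 200 [ 0.6938 -0.1639  0.2257]
    401 200 [ 0.6901 -0.1634  0.2401]
    402 200 
[... 1497 characters left out ...]
7  0.2105]
    400 210 [ 0.6819 -0.166   0.206 ]
    401 210 [ 0.6817 -0.1676  0.2067]
    402 210 [ 0.6804 -0.1684  0.2119]
    403 210 [ 0.6814 -0.1707  0.2076]
    400 211 [ 0.6804 -0.1661  0.2053]
    401 211 [ 0.6803 -0.1677  0.2054]
    403 211 [ 0.68   -0.1708  0.2061]
top duty posttop [0.5467 0.182  0.2083] [0.5449 0.1829 0.2079] 99
  line y= [0.3026 0.0174] yaw 0.2938098767265195 y at cx 0.18226341262948526 slope z 0.09949891034693864 z at lo,hi [0.2071 0.2128] 172Traceback (most recent call last):
  File "<stdin>", line 7, in <module>
    return umr_maximum(a, axis, None, out, keepdims, initial, where)
ValueError: zero-size array to reduction operation maximum which has no identity
```

```bash
python3 - <<'E'
from h import *
np.set_printoptions(precision=4,suppress=True)
ci=camera_info('top'); d=np.load('pics/top0.npz')['d']; W=cloud(ci,d)
m=(d>0)&(abs(W[...,0]-.606)<.03)&(abs(W[...,1]+.185)<.04)&(W[...,2]>.272)
print(m.sum(),cv2.minAreaRect((W[m][:,:2]*1000).astype(np.float32)),W[m].mean(0))
ci=camera_info('scene'); d=np.load('pics/scene0.npz')['d']; W=cloud(ci,d)
for lo,hi in ((.235,.27),(.17,.19)):
    m=(d>0)&(abs(W[...,0]-.606)<.02)&(abs(W[...,1]+.185)<.04)&(W[...,2]>lo)&(W[...,2]<hi)
    P=W[m]; A=np.c_[P[:,1:],np.ones(len(P))]; c=np.linalg.lstsq(A,P[:,0],rcond=None)[0]
    print(m.sum(),'yaw',np.arctan(-c[0]),'pitch',c[1],P.mean(0),P.min(0),P.max(0))
t=(d>0)&(abs(W[...,0]-.57)<.02)&(abs(W[...,1]+.192)<.02)&(W[...,2]>.14)&(W[...,2]<.214);print(W[t].mean(0),t.sum())
m=(d>0)&(W[...,0]>.622)&(W[...,0]<.68)&(abs(W[...,1]+.175)<.02)&(W[...,2]>.199)&(W[...,2]<.214)
P=W[m]; print(np.polyfit(P[:,0],P[:,1],1),np.polyfit(P[:,0],P[:,2],1),m.sum(),P.mean(0))
m=(d>0)&(W[...,0]>.68)&(W[...,0]<.72)&(abs(W[...,1]+.165)<.02)&(W[...,2]>.195)&(W[...,2]<.25)
P=W[m];print(P.max(0),P.min(0),m.sum(), np.sort(P[:,2])[-10:])
m=(d>0)&(W[...,0]>.56)&(W[...,0]<.615)&(abs(W[...,1]-.195)<.02)&(W[...,2]>.199)&(W[...,2]<.216)
P=W[m]; print('duty',np.polyfit(P[:,0],P[:,1],1),np.polyfit(P[:,0],P[:,2],1),m.sum(),P.mean(0))
m=(d>0)&(W[...,0]>.56)&(W[...,0]<.66)&(abs(W[...,1]-.195)<.02)&(W[...,2]>.199); print(W[m].max(0))
E
cat > sim.py <<'E'
import numpy as np
def hook(b):
    h=np.array([48+70*np.cos(b),200+70*np.sin(b)]); e=h+34*np.array([np.sin(.47-b),np.cos(.47-b)])
    return [(np.array([0,200.]),np.array([48,200.]),3),(np.array([48,200.]),h,3),(h,e,3),(e,e-10*np.array([np.cos(b),np.sin(b)]),2.5)]
def pts(b):
    P=[];R=[]
    for a,c,r in hook(b):
        n=int(np.ceil(np.linalg.norm(c-a)/0.7))+1
        for t in np.linspace(0,1,n): P.append(a+(c-a)*t);R.append(r)
    # post surface as discs
    for z in np.arange(100,200,2.): P.append(np.array([0,z])); R.append(8)
    P.append(np.array([0,199.]));R.append(8)
    return np.array(P),np.array(R)
def clear(P,th,H):
    """P pivot (x,z) mm; th array. returns clearance upper, lower (signed dist, min over hook)"""
    Q,R=H; d=Q-P
    c,s=np.cos(th)[:,None],np.sin(th)[:,None]
    n=d[:,0]*c+d[:,1]*s; a=-d[:,0]*s+d[:,1]*c+66   # along plate from eye centre
    def box(n0,a0,a1):
        dx=np.abs(n)-n0; dz=np.abs(a-(a0+a1)/2)-(a1-a0)/2
        return np.hypot(np.maximum(dx,0),np.maximum(dz,0))+np.minimum(np.maximum(dx,dz),0)-R
    up=np.minimum(box(2.5,12,86),box(5.5,46,86)).min(1); lo=box(2.5,-38,-12)
    ring=np.abs(np.hypot(n,a+54)-23.5)-2-R
    return up,np.minimum(lo,ring).min(1)
E
python3 - <<'E'
import sys; sys.path.insert(0,'.')
from sim import *
# for hook bends, min/max eye-passing: feasible set in (P,theta); 3D flood fill from hanging, staying at feasible
import itertools,collections
for b in (0.0,.045,.09):
    H=pts(b); ths=np.arange(0,1.0,.025); xs=np.arange(20,170,2.); zs=np.arange(250,330,2.)
    F=np.zeros((len(xs),len(zs),len(ths)),bool)
    for i,x in enumerate(xs):
        for j,z in enumerate(zs):
            u,l=clear(np.array([x,z]),ths,H); F[i,j]=np.minimum(u,l)>0.4
    from scipy.ndimage import label
    for tm in np.arange(.4,.95,.05):
        L,n=label(F&(ths<=tm)[None,None,:]); 
        s=L[int((38-20)/2),int((256-250)/2),0]; g=L[int((160-20)/2),int((320-250)/2),0]
        print(b,round(tm,3),s,g,s==g and s>0)
E
```

```text
145 ((605.584716796875, -184.79678344726562), (12.324936866760254, 27.632064819335938), 20.079669952392578) [ 0.605  -0.1844  0.2781]
315 yaw 0.2891227385115305 pitch 0.013438423866000915 [ 0.6078 -0.1846  0.2541] [ 0.6009 -0.1988  0.2352] [ 0.6126 -0.1718  0.2698]
164 yaw 0.2909103146932578 pitch 0.007230503935369614 [ 0.6047 -0.1857  0.1786] [ 0.5974 -0.2048  0.1702] [ 0.6124 -0.1664  0.19  ]
[ 0.5719 -0.1911  0.16  ] 53
[ 0.2584 -0.3431] [0.0447 0.1752] 79 [ 0.6448 -0.1764  0.2041]
[ 0.7001 -0.1628  0.2396] [ 0.6852 -0.1709  0.2028] 65 [0.2375 0.2376 0.2376 0.2376 0.2377 0.2378 0.2379 0.2379 0.2384 0.2396]
duty [0.3075 0.0129] [0.0981 0.1496] 154 [0.5884 0.1938 0.2073]
[0.6222 0.2063 0.2126]
0.0 0.4 0 2 False
0.0 0.45 0 3 False
0.0 0.5 0 1 False
0.0 0.55 0 1 False
0.0 0.6 0 1 False
0.0 0.65 0 1 False
0.0 0.7 0 1 False
0.0 0.75 0 1 False
0.0 0.8 0 1 False
0.0 0.85 0 1 False
0.0 0.9 0 1 False
0.045 0.4 0 2 False
0.045 0.45 0 2 False
0.045 0.5 0 2 False
0.045 0.55 0 2 False
0.045 0.6 0 1 False
0.045 0.65 0 1 False
0.045 0.7 0 1 False
0.045 0.75 0 1 False
0.045 0.8 0 1 False
0.045 0.85 0 1 False
0.045 0.9 0 1 False
0.09 0.4 0 3 False
0.09 0.45 0 3 False
0.09 0.5 0 2 False
0.09 0.55 0 2 False
0.09 0.6 0 1 False
0.09 0.65 0 1 False
0.09 0.7 0 1 False
0.09 0.75 0 1 False
0.09 0.8 0 1 False
0.09 0.85 0 1 False
0.09 0.9 0 1 False
```

```bash
cat > run1.py <<'E'
from sim import *
from scipy.ndimage import label
for b in (0.0,.045,.09):
    H=pts(b); ths=np.arange(0,1.0,.025); xs=np.arange(20,170,2.); zs=np.arange(250,330,2.)
    F=np.zeros((len(xs),len(zs),len(ths)),bool)
    for i,x in enumerate(xs):
        for j,z in enumerate(zs):
            u,l=clear(np.array([x,z]),ths,H); F[i,j]=np.minimum(u,l)>0.4
    np.save(f'F{b}.npy',F)
    for tm in np.arange(.45,.95,.025):
        L,n=label(F&(ths<=tm)[None,None,:])
        s=L[int((44-20)/2),int((262-250)/2),0]; g=L[int((164-20)/2),int((320-250)/2),0]
        if s==g and s>0: print(b,'min theta',round(tm,3)); break
    else: print(b,'none',s,g)
E
python3 run1.py
```

```text
0.0 min theta 0.5
0.045 min theta 0.575
0.09 min theta 0.575
```

```bash
cat > plan.py <<'E'
from sim import *
import heapq
ths=np.arange(-0.1,1.25,.01)
def plan(b,x0=40,z0=260,x1=150,z1=312,dx=2.,w=1.0):
    H=pts(b); xs=np.arange(14,170,dx); zs=np.arange(252,326,dx)
    comp={}
    for i,x in enumerate(xs):
        for j,z in enumerate(zs):
            u,l=clear(np.array([x,z]),ths,H); f=np.minimum(u,l)>0
            k=np.flatnonzero(np.diff(np.r_[0,f.astype(int),0]))
            comp[i,j]=[(ths[a],ths[c-1]) for a,c in zip(k[::2],k[1::2])]
    s=(int((x0-14)/dx),int((z0-252)/dx)); g=(int((x1-14)/dx),int((z1-252)/dx))
    start=[(s,k) for k,c in enumerate(comp[s]) if c[0]<=0<=c[1]][0]
    best={}; pq=[(0,0,start,None)]
    # cost: sum 1/width^2
    par={}; n=0
    while pq:
        c,_,nd,p=heapq.heappop(pq)
        if nd in par: continue
        par[nd]=p
        (i,j),k=nd
        if (i,j)==g: break
        lo,hi=comp[i,j][k]
        for di in(-1,0,1):
            for dj in(-1,0,1):
                if di==dj==0: continue
                q=(i+di,j+dj)
                for k2,(l2,h2) in enumerate(comp.get(q,[])):
                    if min(h2,hi)-max(l2,lo)>0.02 and (q,k2) not in par:
                        n+=1; wd=h2-max(l2,-0.0) 
                        heapq.heappush(pq,(c+np.hypot(di,dj)*(0.02+1/max(wd,.01)**3*.01),n,(q,k2),nd))
    path=[]
    while nd: path.append((xs[nd[0][0]],zs[nd[0][1]],*np.round(comp[nd[0]][nd[1]],2))); nd=par[nd]
    return path[::-1]
if __name__=='__main__':
    for b in (0.02,.045,.07):
        print(b)
        for r in plan(b): print('  x %.0f z %.0f th %.2f..%.2f'%r)
E
python3 plan.py
```

```text
0.02
  x 40 z 260 th -0.05..0.61
  x 42 z 258 th -0.07..0.65
  x 44 z 258 th -0.08..0.66
  x 46 z 258 th -0.10..0.66
  x 48 z 258 th -0.10..0.66
  x 50 z 258 th -0.10..0.66
  x 52 z 258 th -0.10..0.66
  x 54 z 258 th -0.10..0.66
  x 56 z 258 th -0.10..0.66
  x 58 z 258 th -0.10..0.66
  x 60 z 258 th -0.10..0.66
  x 62 z 258 th -0.10..0.66
  x 64 z 258 th -0.10..0.66
  x 66 z 258 th -0.10..0.66
  x 68 z 258 th -0.10..0.67
  x 70 z 258 th -0.10..1.24
  x 72 z 260 th -0.10..1.24
  x 74 z 262 th -0.10..1.24
  x 76 z 262 th -0.10..0.91
  x 78 z 264 th -0.10..0.86
  x 80 z 266 th -0.10..0.80
  x 78 z 268 th 0.64..1.24
  x 80 z 270 th 0.62..1.24
  x 82 z 272 th 0.60..1.24
  x 84 z 274 th 0.58..1.24
  x 86 z 276 th 0.55..1.24
  x 88 z 278 th 0.53..1.24
  x 90 z 278 th 0.49..1.24
  x 92 z 280 th 0.48..1.24
  x 94 z 282 th 0.46..1.24
  x 96 z 282 th 0.42..1.24
  x 98 z 284 th 0.40..1.24
  x 100 z 284 th 0.37..1.24
  x 102 z 286 th 0.35..1.24
  x 104 z 286 th 0.32..1.24
  x 106 z 286 th 0.29..1.24
  x 108 z 288 th 0.28..1.24
  x 110 z 288 th 0.25..1.24
  x 112 z 288 th 0.22..1.24
  x 114 z 288 
[... 3111 characters left out ...]
290 th 0.34..1.24
  x 104 z 290 th 0.31..1.24
  x 106 z 292 th 0.30..1.24
  x 108 z 292 th 0.27..1.24
  x 110 z 292 th 0.24..1.24
  x 112 z 292 th 0.21..1.24
  x 114 z 292 th 0.18..1.24
  x 116 z 292 th 0.15..1.24
  x 118 z 292 th 0.13..1.24
  x 120 z 294 th 0.11..1.24
  x 122 z 294 th 0.09..1.24
  x 124 z 294 th 0.06..1.24
  x 126 z 294 th 0.03..1.24
  x 128 z 294 th 0.01..1.24
  x 130 z 294 th -0.02..1.24
  x 132 z 294 th -0.04..1.24
  x 134 z 296 th -0.06..1.24
  x 136 z 298 th -0.06..1.24
  x 138 z 300 th -0.05..1.24
  x 140 z 302 th -0.04..1.24
  x 142 z 304 th -0.03..1.24
  x 144 z 306 th -0.03..1.24
  x 146 z 308 th -0.04..1.24
  x 148 z 310 th -0.04..1.24
  x 150 z 312 th -0.05..1.24
```

```bash
cat > plan2.py <<'E'
from sim import *
import heapq,sys
ths=np.arange(-0.15,1.15,.006)
def comps(P,H):
    u,l=clear(P,ths,H); f=np.minimum(u,l)>-0.15
    k=np.flatnonzero(np.diff(np.r_[0,f.astype(int),0]))
    return [(ths[a],ths[c-1]) for a,c in zip(k[::2],k[1::2])]
def step(th,cs,tol=.08):
    best=None
    for lo,hi in cs:
        g=max(lo-th,th-hi,0)
        if g<=tol and (best is None or g<best[0]): best=(g,lo,hi)
    if best is None: return None
    g,lo,hi=best
    return min(max(lo,0.0),hi),lo,hi
def plan(b,x0=44,z0=260,x1=150,z1=314,dx=1.5):
    H=pts(b); X0=30; Z0=254; nx=int(130/dx); nz=int(70/dx); C={}
    def cc(q):
        if q not in C: C[q]=comps(np.array([X0+q[0]*dx,Z0+q[1]*dx]),H)
        return C[q]
    s=(round((x0-X0)/dx),round((z0-Z0)/dx)); g=(round((x1-X0)/dx),round((z1-Z0)/dx))
    r=step(0.,cc(s)); pq=[(0,0,(s,round(r[0],2)),None,r)]; par={}; n=0
    while pq:
        c,_,nd,p,r=heapq.heappop(pq)
        if nd in par: continue
        par[nd]=(p,r); q=nd[0]
        if q==g: break
        for di in(-1,0,1):
            for dj in(-1,0,1):
                q2=(q[0]+di,q[1]+dj)
                if (di==dj==0) or not(0<=q2[0]<nx and 0<=q2[1]<nz): continue
                r2=step(r[0],cc(q2))
                if r2 is None or (q2,round(r2[0],2)) in par: continue
                w=r2[2]-r2[0]; n+=1
                heapq.heappush(pq,(c+np.hypot(di,dj)*(0.02+.004/max(w,.01)**2),n,(q2,round(r2[0],2)),nd,r2))
    else: return None
    path=[]
    while nd: p,r=par[nd]; path.append((X0+nd[0][0]*dx,Z0+nd[0][1]*dx,*r)); nd=p
    return path[::-1]
if __name__=='__main__':
    for b in (0.02,.045,.07):
        print(b); p=plan(b)
        if p: 
            for r in p[::2]: print('  x %.1f z %.1f th %.2f (%.2f..%.2f)'%r)
E
python3 plan2.py
```

```text
0.02
0.045
0.07
```

```bash
cat > ex.py <<'E'
from plan2 import *
H=pts(.045)
for z in (262,266,270,274,277,280,284,288):
    print(z,[ (x,[(round(a,2),round(b,2)) for a,b in comps(np.array([x,z]),H)]) for x in (60,70,80,85,90,95,100,105,110,115,118,121)])
E
python3 ex.py
```

```text
262 [(60, [(np.float64(-0.15), np.float64(0.61))]), (70, [(np.float64(-0.15), np.float64(0.62)), (np.float64(0.74), np.float64(1.15))]), (80, [(np.float64(-0.15), np.float64(0.88)), (np.float64(1.12), np.float64(1.15))]), (85, [(np.float64(-0.15), np.float64(0.79)), (np.float64(1.13), np.float64(1.15))]), (90, [(np.float64(-0.15), np.float64(0.58)), (np.float64(1.09), np.float64(1.15))]), (95, [(np.float64(-0.15), np.float64(0.43)), (np.float64(1.04), np.float64(1.15))]), (100, [(np.float64(-0.15), np.float64(0.3)), (np.float64(0.98), np.float64(1.15))]), (105, [(np.float64(-0.15), np.float64(0.19)), (np.float64(0.91), np.float64(1.15))]), (110, [(np.float64(-0.15), np.float64(0.08)), (np.float64(0.82), np.float64(1.15))]), (115, [(np.float64(-0.15), np.float64(-0.01)), (np.float64(0.71), np.float64(1.15))]), (118, [(np.float64(-0.15), np.float64(-0.07)), (np.float64(0.64), np.float64(1.15))]), (121, [(np.float64(-0.15), np.float64(-0.14)), (np.float64(0.56), np.float64(1.15))])]
266 [(60, [(np.float64(-0.15), np.float64(0.52))]), (70, [(np.float64(-0.15), np.float64(0.53)), (np.floa
[... 5145 characters left out ...]
(115, [(np.float64(0.43), np.float64(1.15))]), (118, [(np.float64(0.38), np.float64(1.15))]), (121, [(np.float64(0.32), np.float64(1.15))])]
288 [(60, [(np.float64(0.99), np.float64(1.15))]), (70, [(np.float64(0.92), np.float64(1.15))]), (80, [(np.float64(0.8), np.float64(1.15))]), (85, [(np.float64(0.67), np.float64(1.15))]), (90, [(np.float64(0.56), np.float64(1.15))]), (95, [(np.float64(0.46), np.float64(1.15))]), (100, [(np.float64(0.38), np.float64(1.15))]), (105, [(np.float64(0.3), np.float64(1.15))]), (110, [(np.float64(0.34), np.float64(1.15))]), (115, [(np.float64(0.38), np.float64(1.15))]), (118, [(np.float64(0.35), np.float64(1.15))]), (121, [(np.float64(0.3), np.float64(1.15))])]
```

```bash
cat > ex2.py <<'E'
from plan2 import *
H=pts(.045)
for z in (244,246,248,250,252,255,258,262,266,270):
    print(z,[ (x,[(round(float(a),2),round(float(b),2)) for a,b in comps(np.array([x,z]),H) if a<.9]) for x in (-15,-10,-5,0,5,10,15,20,25,30,35,40)])
E
python3 ex2.py
```

```text
244 [(-15, [(0.76, 0.89)]), (-10, [(0.76, 0.89)]), (-5, [(0.76, 0.9)]), (0, [(0.76, 0.9)]), (5, [(0.76, 0.91)]), (10, [(0.76, 0.91)]), (15, [(0.76, 0.91)]), (20, [(0.76, 0.92)]), (25, [(0.77, 0.92)]), (30, [(0.78, 0.92)]), (35, [(0.79, 0.93)]), (40, [(0.79, 0.93)])]
246 [(-15, [(0.7, 0.86)]), (-10, [(0.7, 0.86)]), (-5, [(0.7, 0.86)]), (0, [(0.7, 0.87)]), (5, [(0.7, 0.88)]), (10, [(0.7, 0.88)]), (15, [(0.7, 0.88)]), (20, [(0.7, 0.88)]), (25, [(0.71, 0.89)]), (30, [(0.71, 0.89)]), (35, [(0.73, 0.89)]), (40, [(0.73, 0.9)])]
248 [(-15, [(0.63, 0.83)]), (-10, [(0.63, 0.83)]), (-5, [(0.63, 0.83)]), (0, [(0.63, 0.83)]), (5, [(0.63, 0.84)]), (10, [(0.63, 0.84)]), (15, [(0.63, 0.85)]), (20, [(0.64, 0.85)]), (25, [(0.64, 0.85)]), (30, [(0.65, 0.86)]), (35, [(0.66, 0.86)]), (40, [(0.67, 0.86)])]
250 [(-15, [(0.56, 0.79)]), (-10, [(0.56, 0.79)]), (-5, [(0.56, 0.8)]), (0, [(0.56, 0.8)]), (5, [(0.56, 0.8)]), (10, [(0.56, 0.81)]), (15, [(0.56, 0.81)]), (20, [(0.56, 0.82)]), (25, [(0.56, 0.82)]), (30, [(0.58, 0.82)]), (35, [(0.58, 0.83)]), (40, [(0.59, 0.83)])]
252 [(-15, [(0.48, 0.76)]), (-10, [(0.
[... 849 characters left out ...]
0.56)]), (5, [(0.24, 0.56)]), (10, [(0.2, 0.56)]), (15, [(0.16, 0.56)]), (20, [(0.11, 0.57)]), (25, [(0.07, 0.58)]), (30, [(0.03, 0.58)]), (35, [(-0.01, 0.59)]), (40, [(-0.05, 0.59)])]
266 [(-15, [(0.42, 0.46)]), (-10, [(0.37, 0.46)]), (-5, [(0.33, 0.46)]), (0, [(0.28, 0.46)]), (5, [(0.24, 0.46)]), (10, [(0.2, 0.46)]), (15, [(0.16, 0.46)]), (20, [(0.11, 0.47)]), (25, [(0.07, 0.47)]), (30, [(0.03, 0.48)]), (35, [(-0.01, 0.49)]), (40, [(-0.05, 0.49)])]
270 [(-15, []), (-10, []), (-5, [(0.33, 0.33)]), (0, [(0.28, 0.33)]), (5, [(0.24, 0.33)]), (10, [(0.2, 0.33)]), (15, [(0.16, 0.33)]), (20, [(0.11, 0.33)]), (25, [(0.07, 0.34)]), (30, [(0.03, 0.35)]), (35, [(-0.01, 0.36)]), (40, [(-0.05, 0.37)])]
```

```bash
cat > ex3.py <<'E'
from plan2 import *
H=pts(.045)
for z in (246,248,250,252,254,256,258,260,262):
    print(z,[ (x,[(round(float(a),2),round(float(b),2)) for a,b in comps(np.array([x,z]),H) if a<.9]) for x in (-45,-40,-35,-30,-25,-20,-15)])
# fixed theta bottleneck
import heapq
for b in (.015,.045,.075):
  H=pts(b)
  for th in np.arange(.45,.95,.05):
    xs=np.arange(30,160,1.); zs=np.arange(240,320,1.)
    M=np.array([[min(v[0] for v in clear(np.array([x,z]),np.array([th]),H)) for z in zs] for x in xs])
    # widest path
    e=np.array([40+0.,0]); st=(int(44-30),int(np.argmax(M[14]))); g=(120,75)
    pq=[(-M[st],st)]; par={}; seen={st:None}; done=set()
    while pq:
        w,q=heapq.heappop(pq)
        if q in done: continue
        done.add(q)
        if q==g: break
        for di in(-1,0,1):
            for dj in(-1,0,1):
                r=(q[0]+di,q[1]+dj)
                if 0<=r[0]<len(xs) and 0<=r[1]<len(zs) and r not in done:
                    nw=max(w,-M[r])
                    if r not in par or nw<par[r][0]: par[r]=(nw,q); heapq.heappush(pq,(nw,r))
    q=g; pth=[]
    while q!=st: pth.append(q); q=par[q][1]
    wq=min(pth,key=lambda r:M[r]); print('bend',b,'th %.2f clearance %.1f at P'%(th,-w),xs[wq[0]],zs[wq[1]])
E
python3 ex3.py
```

```text
246 [(-45, [(-0.15, 0.1), (0.78, 0.86)]), (-40, [(-0.15, 0.05), (0.79, 0.86)]), (-35, [(-0.15, 0.01), (0.8, 0.86)]), (-30, [(-0.15, -0.03), (0.76, 0.86)]), (-25, [(-0.15, -0.07), (0.7, 0.86)]), (-20, [(-0.15, -0.11), (0.7, 0.86)]), (-15, [(0.7, 0.86)])]
248 [(-45, [(-0.15, 0.1), (0.78, 0.83)]), (-40, [(-0.15, 0.05), (0.7, 0.83)]), (-35, [(-0.15, 0.01), (0.76, 0.83)]), (-30, [(-0.15, -0.03), (0.73, 0.83)]), (-25, [(-0.15, -0.07), (0.67, 0.83)]), (-20, [(-0.15, -0.11), (0.63, 0.83)]), (-15, [(0.63, 0.83)])]
250 [(-45, [(-0.15, 0.1), (0.78, 0.79)]), (-40, [(-0.15, 0.05), (0.7, 0.79)]), (-35, [(-0.15, 0.01), (0.67, 0.79)]), (-30, [(-0.15, -0.03), (0.68, 0.79)]), (-25, [(-0.15, -0.07), (0.64, 0.79)]), (-20, [(-0.15, -0.11), (0.56, 0.79)]), (-15, [(0.56, 0.79)])]
252 [(-45, [(-0.15, 0.1)]), (-40, [(-0.15, 0.05), (0.7, 0.76)]), (-35, [(-0.15, 0.01), (0.62, 0.76)]), (-30, [(-0.15, -0.03), (0.63, 0.76)]), (-25, [(-0.15, -0.07), (0.61, 0.76)]), (-20, [(-0.15, -0.11), (0.55, 0.76)]), (-15, [(0.48, 0.76)])]
254 [(-45, [(-0.15, 0.1)]), (-40, [(-0.15, 0.05), (0.7, 0.72)]), (-35, [(-0.15, 0.01), (0
[... 1812 characters left out ...]
 P 80.0 275.0
bend 0.045 th 0.75 clearance 2.5 at P 79.0 274.0
bend 0.045 th 0.80 clearance 2.9 at P 76.0 272.0
bend 0.045 th 0.85 clearance 3.1 at P 87.0 277.0
bend 0.045 th 0.90 clearance 2.5 at P 51.0 243.0
bend 0.075 th 0.45 clearance -0.2 at P 93.0 284.0
bend 0.075 th 0.50 clearance 0.3 at P 90.0 284.0
bend 0.075 th 0.55 clearance 0.8 at P 87.0 282.0
bend 0.075 th 0.60 clearance 1.1 at P 84.0 280.0
bend 0.075 th 0.65 clearance 1.7 at P 83.0 280.0
bend 0.075 th 0.70 clearance 2.0 at P 80.0 277.0
bend 0.075 th 0.75 clearance 2.4 at P 78.0 276.0
bend 0.075 th 0.80 clearance 2.7 at P 75.0 274.0
bend 0.075 th 0.85 clearance 3.1 at P 73.0 272.0
bend 0.075 th 0.90 clearance 2.8 at P 56.0 246.0
```

```bash
python3 -m pendant '[[[0,0,45,0],[0,0,45,0],[10,-20,40,2],[19,-43,0,4],[19,-43,0,4],[19,-43,0,4],[19,-43,0,4],[19,-43,0,4]]]' 0.6 6; python3 -m pendant '[[[19,-43,0,2],[19,-43,0,2],[19,-43,0,2],[19,-43,0,2],[19,-43,0,2],[19,-43,0,2],[19,-43,0,2],[19,-43,0,2]]]'
```

```text
time: 1.85
ee_pos: [0.3457, 0.3911, 0.3556]
orientation: [-0.021, 1.0, 0.0, 0.001]
contact_force: [1.9, -0.2, -0.7]
gripper_width: 0.0694
time: 2.65
ee_pos: [0.5011, 0.0312, 0.3588]
orientation: [-0.167, 0.986, 0.003, 0.004]
contact_force: [1.1, 0.3, -0.1]
gripper_width: 0.0696
```

```bash
python3 -m pendant '[[[20,-42,-5,-1],[20,-42,-5,-1],[20,-42,-5,-1],[20,-42,0,-1],[15,-30,0,0],[0,0,0,0],[0,0,0,0]]]'
python3 - <<'E'
from h import *
np.set_printoptions(precision=4,suppress=True)
o=monitor.get_obs();print(o['time'],o['ee_pos'],o['orientation'],o['qpos'])
p,d=snap('wrist','wrist1'); V=camera_info('wrist')['view']; print('cam',-V[:3,:3].T@V[:3,3], V)
E
```

```text
time: 3.35
ee_pos: [0.5987, -0.1832, 0.3442]
orientation: [-0.127, 0.992, 0.001, 0.006]
contact_force: [0.3, 0.7, 0.0]
gripper_width: 0.0694
3.35 [ 0.5987 -0.1832  0.3442] [-0.1266  0.9919  0.0011  0.006 ] [-0.1413  0.3235  0.5064  1.5187 -0.167   1.3311  2.206 ]
cam [ 0.522  -0.2043  0.5051] [[-0.2513  0.9679  0.0003  0.3288]
 [ 0.9264  0.2404  0.2898 -0.5808]
 [ 0.2804  0.073  -0.9571  0.352 ]
 [ 0.      0.      0.      1.    ]]
```

View pics/wrist1.png

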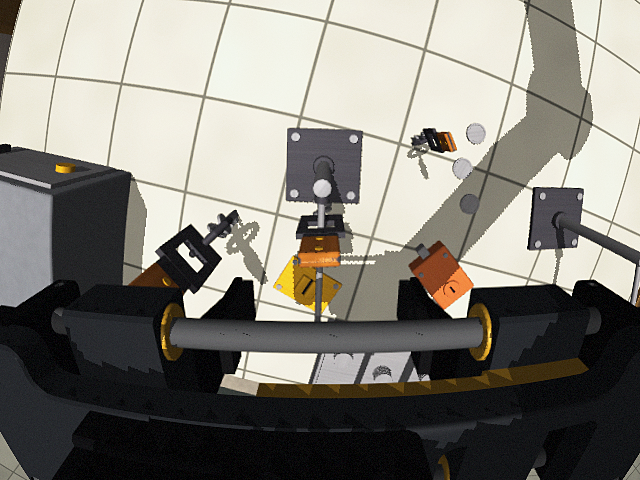

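```bash
cat >> h.py <<'E'
def wcloud(d,V,ci):
    v,u=np.mgrid[:480,:640].astype(float); x=(u-ci['cx'])/ci['fx']; y=(v-ci['cy'])/ci['fy']; t=np.hypot(x,y)+1e-9
    k=np.tan(t)/t*d; P=np.stack([x*k,y*k,d.astype(float)],-1); return (P-V[:3,3])@V[:3,:3]
E
python3 - <<'E'
from h import *
np.set_printoptions(precision=4,suppress=True)
ci=camera_info('wrist'); z=np.load('pics/wrist1.npz'); W=wcloud(z['d'],z['V'],ci); d=z['d']
def box(x,y,lo,hi,rx=.02,ry=.03): return (d>0)&(abs(W[...,0]-x)<rx)&(abs(W[...,1]-y)<ry)&(W[...,2]>lo)&(W[...,2]<hi)
m=box(.571,-.191,.2,.215,.015,.015);P=W[m];print('post',(P.max(0)+P.min(0))/2,P.mean(0),m.sum())
m=box(.545,.182,.2,.215,.015,.015);P=W[m];print('duty post',(P.max(0)+P.min(0))/2,P.mean(0),m.sum())
m=box(.606,-.185,.271,.29,.02,.03);P=W[m];print('griptop',cv2.minAreaRect((P[:,:2]*1000).astype(np.float32)),P.mean(0),m.sum())
m=box(.605,-.185,.235,.268,.02,.03);P=W[m];A=np.c_[P[:,1:],np.ones(len(P))];c=np.linalg.lstsq(A,P[:,0],rcond=None)[0];print('grip face',P.mean(0),'yaw',-np.arctan(c[0]),'pitch',c[1],m.sum(),np.percentile(P,[2,98],axis=0))
m=box(.65,-.175,.196,.215,.035,.02);P=W[m];print('bar',np.polyfit(P[:,0],P[:,1],1),np.polyfit(P[:,0],P[:,2],1),m.sum(),P.mean(0))
m=box(.69,-.165,.19,.25,.02,.02);P=W[m];print('barb',P.max(0),m.sum())
m=box(.6,.2,.196,.22,.05,.03);P=W[m];print('peg',np.polyfit(P[:,0],P[:,1],1),m.sum())
for (u,v) in ((322,187),(319,255)): print(u,v,W[v,u])
E
```

```text
post [ 0.5728 -0.1954  0.2044] [ 0.571  -0.1949  0.2055] 437
duty post [0.5476 0.1776 0.2032] [0.5487 0.1768 0.2031] 81
griptop ((603.1060791015625, -187.8465118408203), (11.628602027893066, 27.879730224609375), 15.877541542053223) [ 0.6023 -0.1883  0.2759] 722
grip face [ 0.598  -0.1895  0.2541] yaw 0.29118741845920965 pitch 0.0007532564444568957 478 [[ 0.5943 -0.2019  0.2397]
 [ 0.6024 -0.1762  0.2677]]
bar [ 0.2171 -0.3187] [0.0785 0.1527] 374 [ 0.6606 -0.1752  0.2045]
barb [ 0.6861 -0.1676  0.2112] 119
peg [0.3223 0.0022] 216
322 187 [ 0.5666 -0.1958  0.2073]
319 255 [ 0.6001 -0.1885  0.2757]
```

```bash
python3 -m pendant '[[[3,-1,-35,0],[3,-1,-35,0],[0,0,-20,0],[0,0,-14,0],[0,0,0,0],[0,0,0,0]]]'
python3 - <<'E'
from h import *
snap('wrist','wrist2'); snap('scene','scene2')
E
```

```text
time: 4.0
ee_pos: [0.6053, -0.1755, 0.2407]
orientation: [-0.133, 0.991, 0.003, 0.01]
contact_force: [0.0, -0.5, 0.6]
gripper_width: 0.0694
```

View pics/wrist2.png

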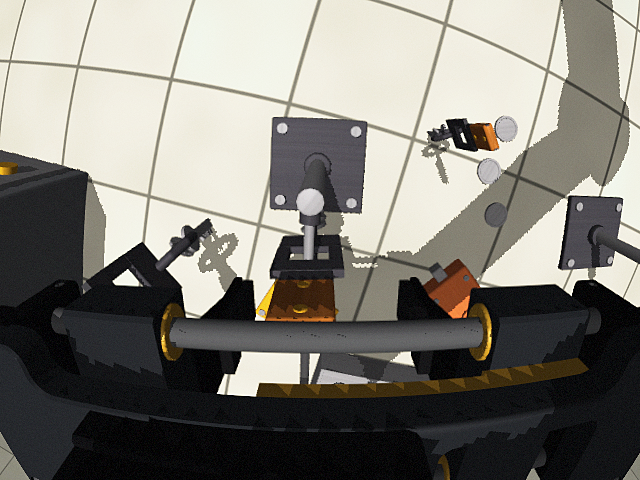

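View pics/scene2.png

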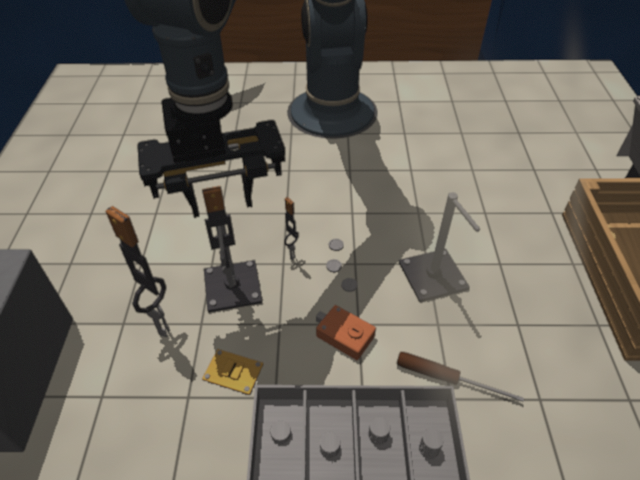

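```bash
python3 -m pendant '[[[0,-10,-2,0],[0,0,0,0],[0,0,0,0]]]'
```

```text
time: 4.4
ee_pos: [0.6067, -0.1876, 0.2417]
orientation: [-0.133, 0.991, 0.002, 0.013]
contact_force: [-0.2, 0.2, 0.3]
gripper_width: 0.0696
```

```bash
python3 -m pendant '[[[-2,2,-4,0],[0,0,0,0]]]'; python3 -m pendant '[[[0,0,0,0],[0,0,0,0],[0,0,0,0],[0,0,0,0],[0,0,0,0]]]' -0.5 6
```

```text
time: 4.6
ee_pos: [0.6047, -0.186, 0.2379]
orientation: [-0.132, 0.991, 0.002, 0.013]
contact_force: [0.2, 0.3, 0.2]
gripper_width: 0.0699
time: 5.1
ee_pos: [0.6047, -0.1856, 0.2378]
orientation: [-0.133, 0.991, 0.002, 0.013]
contact_force: [-0.4, -0.1, 0.0]
gripper_width: 0.0375
```

```bash
python3 -m pendant '[[[0,0,0,0],[0,0,0,0],[0,0,0,0],[0,0,0,0]]]' -0.5 6
```

```text
time: 5.5
ee_pos: [0.6048, -0.1856, 0.2378]
orientation: [-0.133, 0.991, 0.002, 0.013]
contact_force: [0.6, -0.2, 0.1]
gripper_width: 0.0279
```

```bash
python3 -m pendant '[[[0,0,2,-1],[-4,-1,0,-1],[-6,-1.3,0,0],[-6,-1.3,0,0],[-6,-1.3,0,0],[0,0,0,0]]]'
python3 - <<'E'
from h import *
o=monitor.get_obs(); print(o['contact_force'],o['moment'])
snap('wrist','wrist3'); p,d=snap('scene','scene3'); cv2.imwrite('pics/s3.png',cv2.resize(p[120:330,120:320],None,fx=3,fy=2.8,interpolation=cv2.INTER_CUBIC))
E
```

```text
time: 6.1
ee_pos: [0.5799, -0.1901, 0.2383]
orientation: [-0.114, 0.993, 0.002, 0.012]
contact_force: [-0.2, -0.0, -3.9]
gripper_width: 0.0277
[-1.56959656e-01 -3.58796840e-03 -3.91515125e+00] [ 0.05927063 -0.00892399  0.03677535]
```

View pics/wrist3.png

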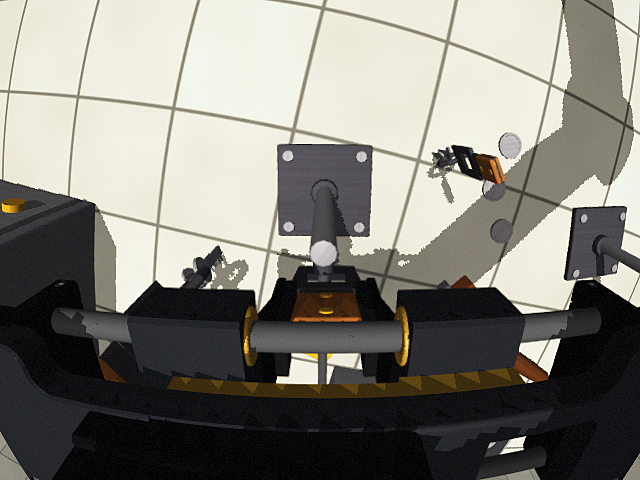

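View pics/s3.png

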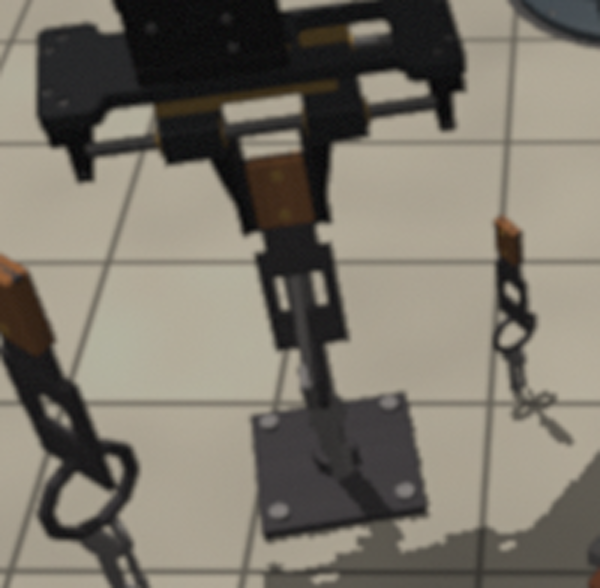

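```bash
cat >> h.py <<'E'
K0=np.array([.571,-.193]); KY=.222
def kf(W,o=K0,y=KY):
    c,s=np.cos(y),np.sin(y); dx=W[...,0]-o[0]; dy=W[...,1]-o[1]
    return np.stack([c*dx+s*dy,-s*dx+c*dy,W[...,2]],-1)
def tilt(f='t',cam='scene',o=K0,y=KY):
    """plate points: within tool vicinity; fit x as function of z in stand frame, RANSAC"""
    ob=monitor.get_obs(); p,d=snap(cam,f); ci=camera_info(cam); W=cloud(ci,d) if cam!='wrist' else wcloud(d,camera_info('wrist')['view'],ci)
    T=ob['ee_pos']+np.array([0,0,.0187]); k=kf(W,o,y); tp=kf(T,o,y)
    m=(d>0)&(abs(k[...,1]-tp[1])<.022)&(k[...,2]<tp[2]-.018)&(k[...,2]>tp[2]-.11)&(k[...,0]>tp[0]-.02)&(k[...,0]<tp[0]+.11)
    hs=cv2.cvtColor(p,cv2.COLOR_BGR2GRAY); m&=hs<75
    P=k[m]; best=None; rng=np.random.default_rng(0)
    for _ in range(800):
        q=P[rng.choice(len(P),3,replace=False)]
        try: c=np.linalg.solve(np.c_[q[:,1:],np.ones(3)],q[:,0])
        except Exception: continue
        if abs(c[0])>.25: continue
        r=np.abs(np.c_[P[:,1:],np.ones(len(P))]@c-P[:,0])<.002
        if best is None or r.sum()>best[0]: best=(r.sum(),r)
    Q=P[best[1]]; c=np.linalg.lstsq(np.c_[Q[:,1:],np.ones(len(Q))],Q[:,0],rcond=None)[0]
    print('t %.2f'%ob['time'],'P in stand mm',np.round(tp*1000,1),'tilt %.3f'%-np.arctan(c[1]),'yaw rel %.3f'%-np.arctan(c[0]),'n',best[0],'of',len(P),'zrange',np.round(np.percentile(Q[:,2],[2,98]),3),'x at P',round((c[0]*tp[1]+c[1]*tp[2]+c[2])*1000,1),'F',np.round(ob['contact_force'],1),'w',round(ob['gripper_width'],4))
    return p,m
E
python3 -c "
from h import *
tilt('t1')"
```

```text
t 6.20 P in stand mm [ 10.   1. 257.] tilt 0.186 yaw rel 0.005 n 677 of 990 zrange [0.159 0.235] x at P 9.9 F [-0.3 -0.8 -1.5] w 0.0281
```

```bash
python3 -m pendant '[[[-6,-1.3,0.5,0],[-6,-1.3,0,0],[-6,-1.3,0,0],[0,0,0,0]]]'; python3 -c "
from h import *
tilt('t2')"
```

```text
time: 6.65
ee_pos: [0.5623, -0.1935, 0.2388]
orientation: [-0.115, 0.993, 0.002, 0.013]
contact_force: [0.6, 0.5, -2.4]
gripper_width: 0.0281
t 6.65 P in stand mm [ -8.7   1.4 257.5] tilt 0.355 yaw rel 0.022 n 687 of 1107 zrange [0.163 0.237] x at P -9.8 F [ 0.6  0.5 -2.4] w 0.0281
```

```bash
python3 -m pendant '[[[-6,-1.3,0,0],[-6,-1.3,-1,0],[-5,-1.2,-1,0],[0,0,0,0]]]'; python3 -c "
from h import *
tilt('t3')"
```

```text
time: 7.1
ee_pos: [0.5458, -0.1976, 0.2383]
orientation: [-0.115, 0.993, 0.002, 0.015]
contact_force: [-0.4, 0.1, -1.4]
gripper_width: 0.028
t 7.10 P in stand mm [-25.6   1.  257. ] tilt 0.532 yaw rel 0.013 n 683 of 1152 zrange [0.169 0.238] x at P -27.8 F [-0.4  0.1 -1.4] w 0.028
```

```bash
python3 -m pendant '[[[-3,-0.7,-2,0],[-2,-0.4,-2,0],[0,0,-2,0],[0,0,0,0]]]'; python3 -c "
from h import *
tilt('t4')"
```

```text
time: 7.55
ee_pos: [0.54, -0.1991, 0.2334]
orientation: [-0.115, 0.993, 0.002, 0.014]
contact_force: [1.0, 0.2, 0.4]
gripper_width: 0.0283
t 7.55 P in stand mm [-31.6   0.9 252.1] tilt 0.674 yaw rel 0.040 n 615 of 1158 zrange [0.173 0.233] x at P -33.9 F [1.  0.2 0.4] w 0.0283
```

```bash
python3 -m pendant '[[[0,0,-2,0],[0,0,0,0]]]'; python3 -m pendant '[[[0,0,0,0],[0,0,0,0],[0,0,0,0]]]' -0.5 40; python3 -c "
from h import *
tilt('t5')"
```

```text
time: 7.8
ee_pos: [0.5392, -0.1993, 0.2316]
orientation: [-0.115, 0.993, 0.002, 0.014]
contact_force: [-0.8, 1.0, 1.3]
gripper_width: 0.028
time: 8.1
ee_pos: [0.5392, -0.1993, 0.2315]
orientation: [-0.115, 0.993, 0.002, 0.013]
contact_force: [-0.6, 0.8, 3.1]
gripper_width: 0.0278
t 8.10 P in stand mm [-32.4   0.9 250.2] tilt 0.718 yaw rel 0.025 n 616 of 1167 zrange [0.173 0.231] x at P -35.4 F [-0.6  0.8  3.1] w 0.0278
```

```bash
cat > fix.py <<'E'
from sim import *
import sys
for th in (.66,.72,.76):
  for b in (.03,.06):
    H=pts(b); out=[]
    for x in (-30,-15,0,20,40,50,60,65,70,75,80,85,90,95,100,110,120,130):
        zs=np.arange(240,312,.5); m=np.array([min(v[0] for v in clear(np.array([x,z]),np.array([th]),H)) for z in zs])
        f=m>0; k=np.flatnonzero(np.diff(np.r_[0,f.astype(int),0])); out.append((x,[(float(zs[a]),float(zs[c-1])) for a,c in zip(k[::2],k[1::2])]))
    print(th,b,out)
E
python3 fix.py
```

```text
0.66 0.03 [(-30, [(251.5, 257.0)]), (-15, [(247.5, 257.0)]), (0, [(247.5, 257.0)]), (20, [(247.5, 257.5)]), (40, [(248.0, 258.0)]), (50, [(248.5, 258.5)]), (60, [(248.5, 258.5)]), (65, [(249.0, 259.0)]), (70, [(249.0, 259.5)]), (75, [(249.0, 264.0)]), (80, [(249.5, 274.5)]), (85, [(255.0, 272.5), (274.5, 285.5), (303.0, 311.5)]), (90, [(265.5, 266.0), (279.0, 311.5)]), (95, [(279.5, 311.5)]), (100, [(280.0, 311.5)]), (110, [(271.0, 311.5)]), (120, [(258.0, 311.5)]), (130, [(250.0, 311.5)])]
0.66 0.06 [(-30, [(251.5, 257.0)]), (-15, [(247.5, 257.0)]), (0, [(247.5, 257.0)]), (20, [(247.5, 258.0)]), (40, [(249.0, 259.5)]), (50, [(249.5, 260.0)]), (60, [(250.0, 260.5)]), (65, [(250.5, 261.0)]), (70, [(250.5, 261.5)]), (75, [(251.0, 266.5)]), (80, [(251.0, 278.0)]), (85, [(258.0, 273.5), (278.5, 289.5), (304.5, 311.5)]), (90, [(281.5, 311.5)]), (95, [(282.0, 311.5)]), (100, [(283.0, 311.5)]), (110, [(272.0, 311.5)]), (120, [(259.5, 311.5)]), (130, [(251.5, 311.5)])]
0.72 0.03 [(-30, [(248.5, 254.0)]), (-15, [(245.5, 253.5)]), (0, [(245.5, 254.0)]), (20, [(245.5, 254.5)]), (40, [(246.5, 25
[... 1159 characters left out ...]
 (85, [(259.5, 264.5), (275.0, 311.5)]), (90, [(276.0, 311.5)]), (95, [(276.5, 311.5)]), (100, [(275.0, 311.5)]), (110, [(264.5, 311.5)]), (120, [(254.0, 311.5)]), (130, [(248.0, 311.5)])]
0.76 0.06 [(-30, [(246.0, 251.5)]), (-15, [(244.0, 251.5)]), (0, [(244.0, 252.0)]), (20, [(244.5, 253.0)]), (40, [(245.5, 254.5)]), (50, [(246.5, 255.0)]), (60, [(247.0, 255.5)]), (65, [(247.5, 257.0)]), (70, [(247.5, 264.0)]), (75, [(248.0, 275.5), (303.0, 311.0)]), (80, [(252.0, 271.5), (273.0, 287.0), (297.5, 311.5)]), (85, [(263.5, 265.5), (278.0, 311.5)]), (90, [(278.5, 311.5)]), (95, [(279.5, 311.5)]), (100, [(276.5, 311.5)]), (110, [(266.0, 311.5)]), (120, [(256.5, 311.5)]), (130, [(249.5, 311.5)])]
```

```bash
python3 -m pendant '[[[0,0,0.8,0],[8,1.8,0,0],[10,2.2,0,0],[10,2.2,0,0],[10,2.2,0.2,0],[0,0,0,0]]]'; python3 -c "
from h import *
tilt('t6')"
```

```text
time: 8.75
ee_pos: [0.5799, -0.1892, 0.2292]
orientation: [-0.116, 0.993, 0.002, 0.011]
contact_force: [-0.5, 0.3, -2.4]
gripper_width: 0.0277
t 8.75 P in stand mm [  9.6   1.7 247.9] tilt 0.708 yaw rel 0.007 n 591 of 1169 zrange [0.171 0.229] x at P 6.7 F [-0.5  0.3 -2.4] w 0.0277
```

```bash
python3 -m pendant '[[[0,0,3,0],[10,2.1,0.7,0],[10,2.1,0.7,0],[10,2.1,0.7,0],[0,0,0,0]]]'; python3 -c "
from h import *
tilt('t7')"
```

```text
time: 9.3
ee_pos: [0.6113, -0.1828, 0.2345]
orientation: [-0.115, 0.993, 0.002, 0.011]
contact_force: [-0.1, 1.2, -2.3]
gripper_width: 0.0277
t 9.30 P in stand mm [ 41.5   1.  253.2] tilt 0.711 yaw rel 0.018 n 732 of 1226 zrange [0.176 0.234] x at P 38.1 F [-0.1  1.2 -2.3] w 0.0277
```

```bash
python3 -m pendant '[[[9,2,-1,0],[9,2,0.5,0],[8,1.8,0.5,0],[0,0,0,0]]]'; python3 -c "
from h import *
p,m=tilt('t8'); p[m]=(0,0,255); o=cv2.resize(np.hstack([cv2.imread('pics/t8.png')[130:320,150:300],p[130:320,150:300]]),None,fx=2.6,fy=2.6); cv2.imwrite('pics/t8c.png',o)
snap('wrist','w8'); q,_=snap('top','top8'); cv2.imwrite('pics/top8c.png',cv2.resize(q[150:350,330:530],None,fx=2.8,fy=2.8))"
```

```text
time: 9.75
ee_pos: [0.6383, -0.1771, 0.2341]
orientation: [-0.115, 0.993, 0.002, 0.01]
contact_force: [0.5, 0.2, -2.4]
gripper_width: 0.0274
t 9.75 P in stand mm [ 69.2   0.7 252.8] tilt 0.699 yaw rel 0.012 n 813 of 1299 zrange [0.175 0.233] x at P 67.0 F [ 0.5  0.2 -2.4] w 0.0274
```

View pics/t8c.png

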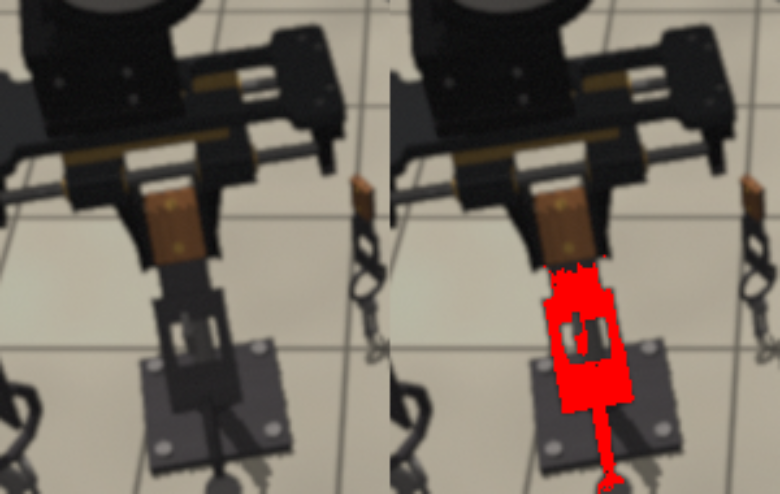

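View pics/w8.png

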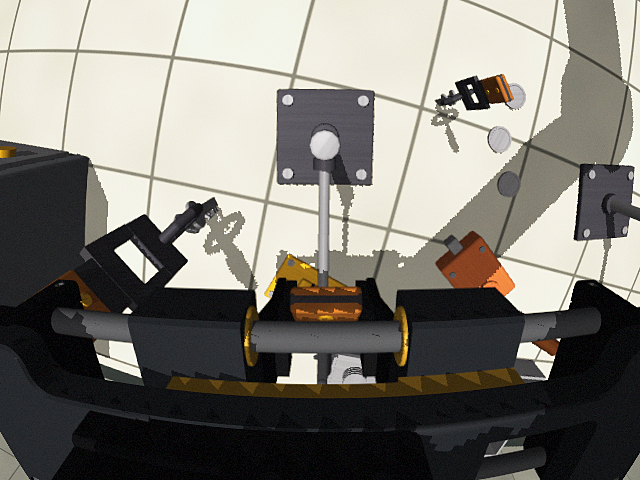

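```bash
python3 -m pendant '[[[2,0.4,3,0],[2,0.4,3,0]]]' -0.5 25; python3 -m pendant '[[[2,0.4,3,0],[1,0.2,3,0],[0,0,0,0]]]';  python3 -c "
from h import *
tilt('t9')"
```

```text
time: 10.1
ee_pos: [0.6397, -0.1778, 0.2402]
orientation: [-0.113, 0.994, 0.003, 0.009]
contact_force: [0.1, 0.3, -1.7]
gripper_width: 0.0276
time: 10.4
ee_pos: [0.6435, -0.1774, 0.2479]
orientation: [-0.113, 0.994, 0.002, 0.01]
contact_force: [0.2, -0.2, -2.7]
gripper_width: 0.0278
t 10.40 P in stand mm [ 74.1  -0.7 266.6] tilt 0.693 yaw rel 0.006 n 866 of 1393 zrange [0.189 0.248] x at P 72.2 F [ 0.2 -0.2 -2.7] w 0.0278
```

```bash
python3 -m pendant '[[[4,1.2,0,0],[1,0.3,2.5,0],[0,0,0,0]]]'; python3 -m pendant '[[[0.5,0.1,2,0],[0,0,0,0]]]';  python3 -c "
from h import *
tilt('t10')"
```

```text
time: 10.75
ee_pos: [0.6485, -0.1757, 0.2502]
orientation: [-0.113, 0.994, 0.002, 0.009]
contact_force: [-0.1, 0.6, -2.8]
gripper_width: 0.0279
time: 10.95
ee_pos: [0.649, -0.1755, 0.2522]
orientation: [-0.113, 0.994, 0.002, 0.009]
contact_force: [0.5, -0.2, -1.8]
gripper_width: 0.028
t 10.95 P in stand mm [ 7.990e+01 -1.000e-01  2.709e+02] tilt 0.700 yaw rel -0.001 n 858 of 1408 zrange [0.193 0.252] x at P 77.4 F [ 0.5 -0.2 -1.8] w 0.028
```

```bash
python3 -m pendant '[[[0,0,3,0],[0,0,0,0]]]'; python3 -m pendant '[[[0.5,0.1,2,0],[0,0,0,0]]]';  python3 -c "
from h import *
tilt('t11')"
```

```text
time: 11.2
ee_pos: [0.6486, -0.1755, 0.255]
orientation: [-0.113, 0.994, 0.003, 0.009]
contact_force: [-0.3, 0.4, -2.7]
gripper_width: 0.0276
time: 11.4
ee_pos: [0.6491, -0.1755, 0.2574]
orientation: [-0.113, 0.994, 0.003, 0.009]
contact_force: [0.3, 0.2, -2.4]
gripper_width: 0.0276
t 11.40 P in stand mm [ 8.010e+01 -1.000e-01  2.761e+02] tilt 0.695 yaw rel 0.009 n 869 of 1413 zrange [0.198 0.256] x at P 78.2 F [ 0.3  0.2 -2.4] w 0.0276
```

```bash
python3 -m pendant '[[[1,0.2,2.5,0],[0,0,0,0]]]'; python3 -m pendant '[[[2,0.5,2.5,0],[0,0,0,0]]]'; python3 -m pendant '[[[2,0.5,2.5,0],[0,0,0,0]]]'; python3 -c "
from h import *
tilt('t12')"
```

```text
time: 11.65
ee_pos: [0.65, -0.1752, 0.2598]
orientation: [-0.113, 0.994, 0.003, 0.008]
contact_force: [-0.1, -0.2, -3.1]
gripper_width: 0.0271
time: 11.85
ee_pos: [0.6522, -0.1746, 0.2625]
orientation: [-0.113, 0.994, 0.003, 0.008]
contact_force: [0.5, -0.1, -2.1]
gripper_width: 0.0278
time: 12.05
ee_pos: [0.6545, -0.174, 0.2652]
orientation: [-0.113, 0.994, 0.003, 0.008]
contact_force: [-0.5, -0.4, -1.6]
gripper_width: 0.0278
t 12.05 P in stand mm [8.560e+01 1.000e-01 2.839e+02] tilt 0.695 yaw rel 0.021 n 886 of 1433 zrange [0.206 0.264] x at P 83.1 F [-0.5 -0.4 -1.6] w 0.0278
```

```bash
python3 -m pendant '[[[3,0.7,3,0],[3,0.7,4,0],[0,0,0,0]]]'; python3 -m pendant '[[[5,1.1,5,0],[5,1.1,5,0],[5,1.1,5,0],[0,0,0,0]]]'; python3 -c "
from h import *
p,m=tilt('t13'); snap('wrist','w13'); cv2.imwrite('pics/t13c.png',cv2.resize(p[130:350,130:330],None,fx=2.7,fy=2.7))"
```

```text
time: 12.4
ee_pos: [0.6606, -0.1725, 0.2724]
orientation: [-0.113, 0.994, 0.003, 0.008]
contact_force: [-0.5, 0.2, -2.6]
gripper_width: 0.0276
time: 12.8
ee_pos: [0.6774, -0.1687, 0.2891]
orientation: [-0.113, 0.994, 0.003, 0.008]
contact_force: [0.4, -0.3, -2.3]
gripper_width: 0.0273
t 12.80 P in stand mm [1.091e+02 2.000e-01 3.078e+02] tilt 0.691 yaw rel 0.004 n 1027 of 1578 zrange [0.23  0.288] x at P 107.5 F [ 0.4 -0.3 -2.3] w 0.0273
```

View pics/t13c.png

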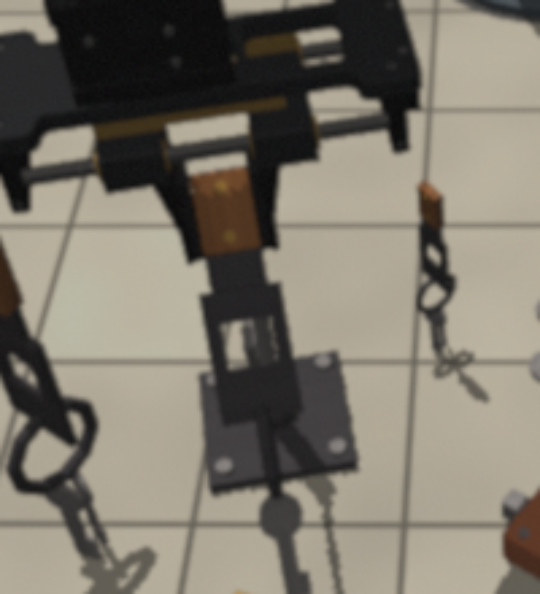

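View pics/w13.png

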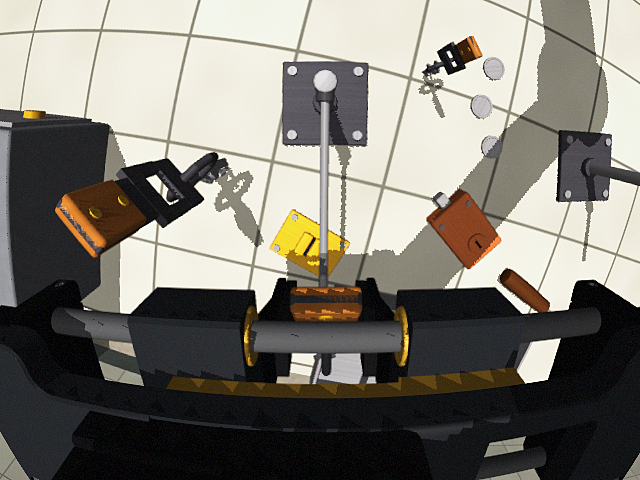

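```bash
python3 -m pendant '[[[6,1.5,10,0],[6,1.5,12,0],[4,1,12,0],[2,5,8,0],[0,15,0,0],[0,0,0,0]]]'; python3 -c "
from h import *
p,m=tilt('t14'); cv2.imwrite('pics/t14c.png',cv2.resize(p[130:350,130:330],None,fx=2.7,fy=2.7))"
```

```text
time: 13.5
ee_pos: [0.6927, -0.1436, 0.3301]
orientation: [-0.112, 0.994, 0.004, 0.005]
contact_force: [0.4, 0.8, -1.9]
gripper_width: 0.0276
t 13.50 P in stand mm [129.6  21.4 348.8] tilt 0.691 yaw rel -0.012 n 1199 of 1695 zrange [0.27  0.329] x at P 127.4 F [ 0.4  0.8 -1.9] w 0.0276
```

```bash
python3 -m pendant '[[[0,30,0,0.5],[0,42,0,0.5],[0,42,0,0.5],[0,42,0,0.5],[0,42,0,0.5],[0,42,0,0.5],[0,42,0,0.5],[0,42,0,0.5]]]'; python3 -m pendant '[[[0,20,0,0.3],[0,0,0,0],[0,0,0,0]]]'
```

```text
time: 14.35
ee_pos: [0.6856, 0.1751, 0.3269]
orientation: [-0.137, 0.991, -0.002, 0.001]
contact_force: [0.0, -0.1, -2.1]
gripper_width: 0.0274
time: 14.65
ee_pos: [0.683, 0.2045, 0.3241]
orientation: [-0.145, 0.989, -0.001, -0.001]
contact_force: [0.0, 0.4, -1.8]
gripper_width: 0.0279
```

```bash
python3 -m pendant '[[[-5,18,0,0.4],[0,0,0,0],[0,0,0,0],[0,0,0,0]]]' -0.5 10; python3 -c "
from h import *
tilt('t15',o=np.array([.545,.1812]),y=.298)"; python3 -m pendant '[[[0,0,0,0],[0,0,0,0],[0,0,0,0],[0,0,0,0]]]' -0.5 6; python3 -c "
from h import *
p,m=tilt('t16',o=np.array([.545,.1812]),y=.298); cv2.imwrite('pics/t16c.png',cv2.resize(p[100:350,350:550],None,fx=2.4,fy=2.4))"
```

```text
time: 15.05
ee_pos: [0.6784, 0.2174, 0.3244]
orientation: [-0.145, 0.989, -0.002, -0.001]
contact_force: [-0.1, -0.4, -2.6]
gripper_width: 0.0276
t 15.05 P in stand mm [138.1  -4.6 343.1] tilt 0.432 yaw rel 0.003 n 1151 of 1421 zrange [0.251 0.323] x at P 137.7 F [-0.1 -0.4 -2.6] w 0.0276
time: 15.5
ee_pos: [0.6792, 0.2147, 0.325]
orientation: [-0.143, 0.99, -0.002, -0.001]
contact_force: [-0.1, -0.0, -2.0]
gripper_width: 0.0282
t 15.50 P in stand mm [138.1  -7.3 343.7] tilt 0.242 yaw rel -0.016 n 1059 of 1263 zrange [0.245 0.321] x at P 138.9 F [-0.1 -0.  -2. ] w 0.0282
```

View pics/t16c.png

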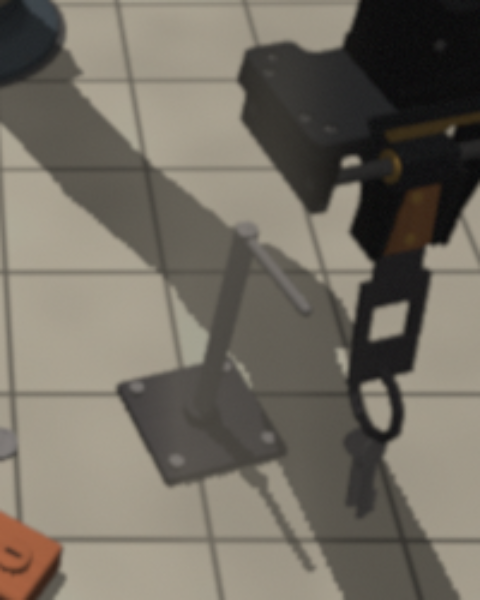

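```bash
python3 -m pendant '[[[0,5,0,0.3],[0,0,0,0],[0,0,0,0],[0,0,0,0]]]' -0.5 4.5; python3 -c "
from h import *
tilt('t17',o=np.array([.545,.1812]),y=.298);"
```

```text
time: 15.95
ee_pos: [0.6791, 0.2208, 0.325]
orientation: [-0.146, 0.989, -0.002, -0.001]
contact_force: [-0.3, -0.0, -2.9]
gripper_width: 0.0282
t 15.95 P in stand mm [139.9  -1.5 343.7] tilt 0.221 yaw rel -0.013 n 1040 of 1237 zrange [0.244 0.321] x at P 140.7 F [-0.3 -0.  -2.9] w 0.0282
```

```bash
python3 -m pendant '[[[0,1,-15,0.2],[0,1,-20,0],[0,1,-20,0],[0,1,-14,0],[0,0,0,0]]]' -0.5 10; python3 -c "
from h import *
p,m=tilt('t18',o=np.array([.545,.1812]),y=.298); cv2.imwrite('pics/t18c.png',cv2.resize(p[100:350,350:550],None,fx=2.4,fy=2.4)); snap('wrist','w18')"
```

```text
time: 16.5
ee_pos: [0.6782, 0.2245, 0.2502]
orientation: [-0.148, 0.989, -0.002, -0.001]
contact_force: [-0.1, -0.1, -2.5]
gripper_width: 0.0277
t 16.50 P in stand mm [140.    2.3 268.9] tilt 0.214 yaw rel -0.006 n 856 of 1057 zrange [0.17  0.246] x at P 141.0 F [-0.1 -0.1 -2.5] w 0.0277
```

View pics/t18c.png

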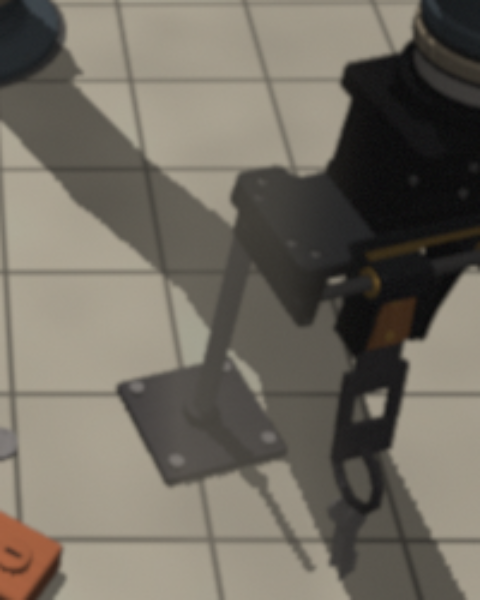

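View pics/w18.png

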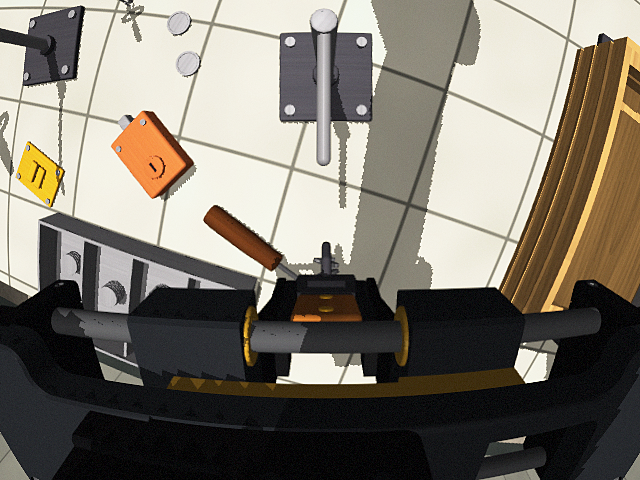

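```bash
python3 -m pendant '[[[-13,-6,1,0],[-14,-4.2,0,0],[-14,-4.2,0,0],[-12,-3.6,0,0],[0,0,0,0]]]'; python3 -c "
from h import *
p,m=tilt('t19',o=np.array([.545,.1812]),y=.298); cv2.imwrite('pics/t19c.png',cv2.resize(p[100:350,350:550],None,fx=2.4,fy=2.4)); snap('wrist','w19')"
```

```text
time: 17.1
ee_pos: [0.629, 0.2058, 0.2603]
orientation: [-0.147, 0.989, -0.001, 0.007]
contact_force: [0.9, 0.3, -1.3]
gripper_width: 0.028
t 17.10 P in stand mm [ 87.5  -1.2 279. ] tilt 0.220 yaw rel 0.002 n 815 of 1014 zrange [0.179 0.257] x at P 88.3 F [ 0.9  0.3 -1.3] w 0.028
```

View pics/t19c.png

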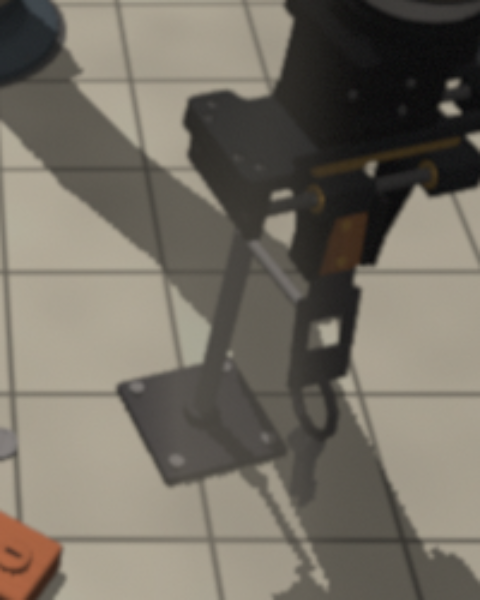

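View pics/w19.png

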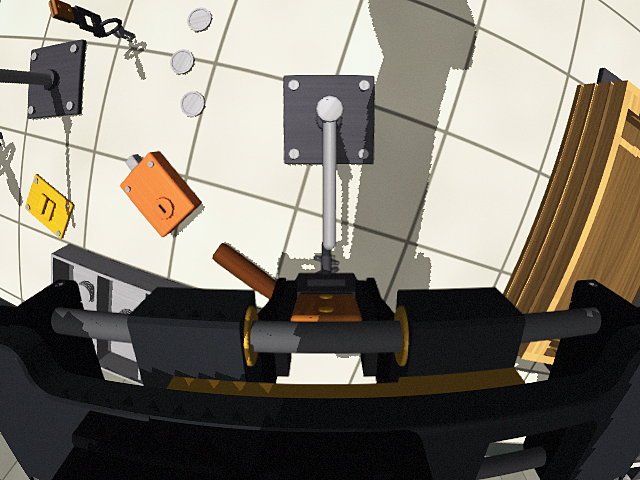

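```bash
python3 -m pendant '[[[0,0,-8,0],[0,0,0,0]]]'; python3 -m pendant '[[[-7,-2,-1.5,0],[-7,-2,-1.5,0],[0,0,0,0]]]'; python3 -c "
from h import *
p,m=tilt('t20',o=np.array([.545,.1812]),y=.298); cv2.imwrite('pics/t20c.png',cv2.resize(p[150:300,400:500],None,fx=4,fy=4))"
```

```text
time: 17.4
ee_pos: [0.6319, 0.2068, 0.2522]
orientation: [-0.148, 0.989, -0.001, 0.009]
contact_force: [-0.6, -0.5, -3.0]
gripper_width: 0.0281
time: 17.7
ee_pos: [0.6173, 0.2024, 0.2478]
orientation: [-0.147, 0.989, -0.002, 0.008]
contact_force: [0.4, -0.3, -2.7]
gripper_width: 0.0282
t 17.70 P in stand mm [ 75.3  -0.9 266.5] tilt 0.215 yaw rel -0.006 n 787 of 973 zrange [0.167 0.244] x at P 76.3 F [ 0.4 -0.3 -2.7] w 0.0282
```

View pics/t20c.png

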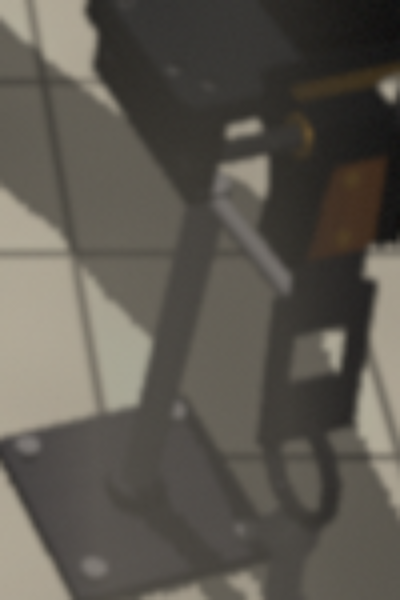

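```bash
python3 -m pendant '[[[0,0,4.5,0],[0,0,0,0]]]'; python3 -m pendant '[[[-6,-1.8,-0.8,0],[-6,-1.8,-0.8,0],[0,0,0,0]]]'; python3 -c "
from h import *
p,m=tilt('t21',o=np.array([.545,.1812]),y=.298); cv2.imwrite('pics/t21c.png',cv2.resize(p[150:300,400:500],None,fx=4,fy=4))"
```

```text
time: 17.95
ee_pos: [0.6179, 0.2029, 0.2531]
orientation: [-0.148, 0.989, -0.002, 0.009]
contact_force: [0.0, -0.1, -2.1]
gripper_width: 0.0278
time: 18.25
ee_pos: [0.6051, 0.1989, 0.2518]
orientation: [-0.148, 0.989, -0.002, 0.009]
contact_force: [0.3, 0.2, -1.9]
gripper_width: 0.0278
t 18.25 P in stand mm [ 62.7  -0.7 270.5] tilt 0.225 yaw rel -0.001 n 779 of 980 zrange [0.171 0.248] x at P 63.1 F [ 0.3  0.2 -1.9] w 0.0278
```

View pics/t21c.png

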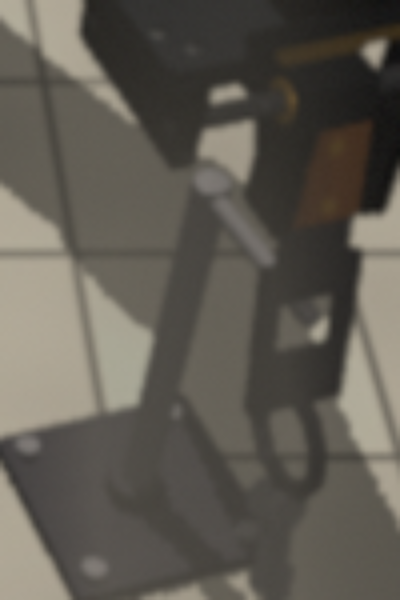

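```bash
python3 -m pendant '[[[-6,-1.8,-1,0],[-6,-1.8,-1,0],[0,0,0,0]]]'; python3 -m pendant '[[[-6,-1.8,-1,0],[-6,-1.8,-1,0],[0,0,0,0]]]'; python3 -c "
from h import *
p,m=tilt('t22',o=np.array([.545,.1812]),y=.298); cv2.imwrite('pics/t22c.png',cv2.resize(p[150:300,400:500],None,fx=4,fy=4)); snap('wrist','w22')"
```

```text
time: 18.6
ee_pos: [0.5924, 0.1951, 0.2497]
orientation: [-0.148, 0.989, -0.002, 0.009]
contact_force: [1.2, 0.2, -2.5]
gripper_width: 0.0281
time: 18.9
ee_pos: [0.5792, 0.1911, 0.2474]
orientation: [-0.147, 0.989, -0.002, 0.009]
contact_force: [-0.8, -0.1, -1.9]
gripper_width: 0.0278
t 18.90 P in stand mm [ 35.6  -0.6 266.1] tilt 0.214 yaw rel 0.003 n 702 of 883 zrange [0.166 0.244] x at P 36.5 F [-0.8 -0.1 -1.9] w 0.0278
```

View pics/t22c.png

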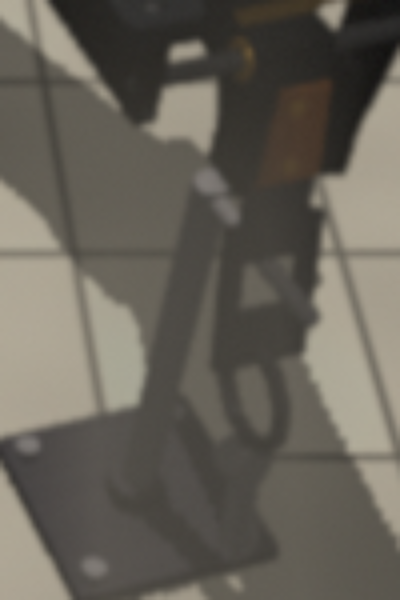

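View pics/w22.png

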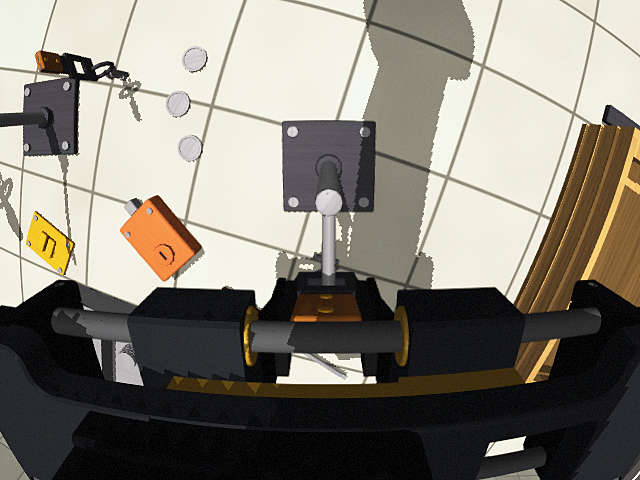

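```bash
python3 -m pendant '[[[0,0,-3,0],[0,0,-1.5,0],[0,0,0,0]]]' -0.5 6; python3 -m pendant '[[[0,0,-1,0],[0,0,0,0]]]' -0.5 4
```

```text
time: 19.3
ee_pos: [0.5809, 0.1917, 0.2441]
orientation: [-0.148, 0.989, -0.001, 0.011]
contact_force: [-0.9, -0.0, -0.3]
gripper_width: 0.0279
time: 19.5
ee_pos: [0.5818, 0.192, 0.2442]
orientation: [-0.148, 0.989, -0.001, 0.012]
contact_force: [-0.4, -0.3, -0.8]
gripper_width: 0.0279
```

```bash
python3 -m pendant '[[[3,0.9,0.3,0],[3,0.9,0.3,0],[3,0.9,0,0],[0,0,0,0]]]' -0.5 3.5; python3 -c "
from h import *
p,m=tilt('t23',o=np.array([.545,.1812]),y=.298)"
```

```text
time: 19.9
ee_pos: [0.5919, 0.195, 0.2448]
orientation: [-0.148, 0.989, -0.001, 0.012]
contact_force: [-1.4, -0.4, 0.4]
gripper_width: 0.0279
t 19.90 P in stand mm [ 48.9  -0.5 263.5] tilt -0.018 yaw rel -0.006 n 586 of 724 zrange [0.161 0.239] x at P 50.6 F [-1.4 -0.4  0.4] w 0.0279
```

```bash
python3 -m pendant '[[[0,0,0,0],[0,0,0,0],[0,0,0,0],[0,0,0,0]]]' 0.3; python3 -m pendant '[[[0,0,0,0],[0,0,15,0],[0,0,30,0],[0,0,40,0],[0,0,40,0],[0,0,40,0],[0,0,0,0]]]'; python3 -c "
from h import *
p,m=snap('scene','s24'); cv2.imwrite('pics/s24c.png',cv2.resize(p[150:320,390:520],None,fx=4,fy=3.5)); q,_=snap('top','top24'); snap('wrist','w24')"
```

```text
time: 20.35
ee_pos: [0.5921, 0.195, 0.2447]
orientation: [-0.148, 0.989, -0.001, 0.012]
contact_force: [-0.3, 0.1, 0.8]
gripper_width: 0.0513
time: 21.05
ee_pos: [0.5903, 0.1937, 0.4208]
orientation: [-0.147, 0.989, -0.001, 0.013]
contact_force: [1.3, 0.1, 0.4]
gripper_width: 0.0567
```

View pics/s24c.png

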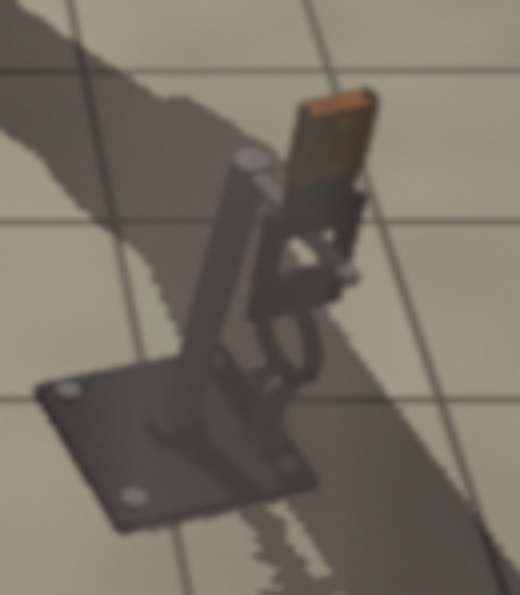

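View pics/w24.png

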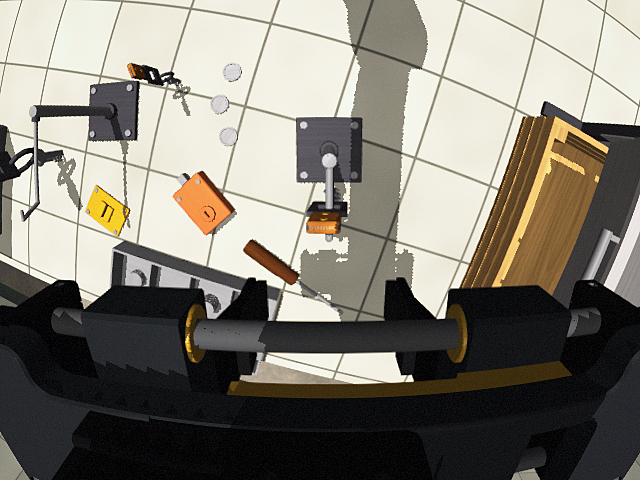

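```bash
python3 -m pendant '[[[0,0,0,0],[0,0,0,0],[0,0,0,0],[0,0,0,0],[0,0,0,0],[0,0,0,0],[0,0,0,0],[0,0,0,0]]]'
cat > chk.py <<'E'
from h import *
np.set_printoptions(precision=4,suppress=True)
import sys
o=np.array([.545,.1812])
p,d=snap('scene',sys.argv[1]); ci=camera_info('scene'); k=kf(cloud(ci,d),o,.298)
g=cv2.cvtColor(p,cv2.COLOR_BGR2GRAY)
for nm,lo,hi in(('grip',.24,.285),('plate',.16,.24)):
    m=(d>0)&(k[...,0]>.036)&(k[...,0]<.066)&(abs(k[...,1])<.026)&(k[...,2]>lo)&(k[...,2]<hi)
    P=k[m]; c=np.linalg.lstsq(np.c_[P[:,1:],np.ones(len(P))],P[:,0],rcond=None)[0]
    print(nm,m.sum(),P.mean(0),'tilt',-np.arctan(c[1]),'yaw',-np.arctan(c[0]),'y',np.percentile(P[:,1],[2,98]),'zmax',np.percentile(P[:,2],98))
a=np.load('pics/scene0.npz')['p'].astype(int); df=np.abs(a-p).sum(2)>90; 
for nm,(x0,y0,x1,y1) in dict(tokens=(322,232,362,296),lock=(312,300,380,362),bezel=(198,342,268,396),driver=(392,345,528,408)).items(): print(nm,'changed px',df[y0:y1,x0:x1].sum())
E
python3 chk.py f1; python3 -m pendant '[[[0,0,0,0],[0,0,0,0],[0,0,0,0]]]'; python3 chk.py f2
```

```text
time: 22.0
ee_pos: [0.5858, 0.1934, 0.4078]
orientation: [-0.147, 0.989, -0.004, 0.002]
contact_force: [0.0, -0.7, 0.4]
gripper_width: 0.0563
grip 495 [ 0.049  -0.0057  0.2663] tilt 0.08960664285963223 yaw -0.09276149332555841 y [-0.0175  0.0096] zmax 0.28347077025203365
plate 794 [ 0.0505 -0.002   0.1999] tilt 0.05402081001637846 yaw -0.028384467595546328 y [-0.0202  0.0189] zmax 0.2379261764111475
tokens changed px 0
lock changed px 0
bezel changed px 0
driver changed px 3164
time: 22.35
ee_pos: [0.5859, 0.1934, 0.408]
orientation: [-0.147, 0.989, -0.004, 0.002]
contact_force: [-0.2, -0.0, 0.6]
gripper_width: 0.0567
grip 499 [ 0.049  -0.0057  0.2662] tilt 0.09350638425932487 yaw -0.0849200763890529 y [-0.0177  0.0096] zmax 0.28370491531167785
plate 799 [ 0.0505 -0.002   0.1995] tilt 0.05315260852315299 yaw -0.02984069507595408 y [-0.0202  0.019 ] zmax 0.23796820452354378
tokens changed px 0
lock changed px 0
bezel changed px 0
driver changed px 3164
```

Run:
```python
from h import *
np.set_printoptions(precision=4,suppress=True)
A=cloud(camera_info('scene'),np.load('pics/scene0.npz')['d']); B=cloud(camera_info('scene'),np.load('pics/f2.npz')['d'])
for nm,(x0,y0,x1,y1) in dict(tokens=(322,232,362,296),lock=(312,300,380,362),bezel=(198,342,268,396),driver=(392,345,528,408)).items():
    a=A[y0:y1,x0:x1];b=B[y0:y1,x0:x1]
    print(nm,a[a[...,2]>.01].mean(0),b[b[...,2]>.01].mean(0),(a[...,2]>.01).sum(),(b[...,2]>.01).sum())
cv2.imwrite('pics/f2c.png',cv2.imread('pics/f2.png'))
```

```text
tokens [ 1.169  -0.03    0.7862] [ 1.169  -0.03    0.7862] 10 7
lock [0.6847 0.0102 0.0354] [0.6865 0.01   0.0381] 1930 1937
bezel [ 0.7728 -0.1513  0.0423] [ 0.7766 -0.1499  0.0476] 430 430
driver [0.7751 0.1448 0.0331] [0.7762 0.1441 0.0351] 2207 2218
```

View pics/f2c.png

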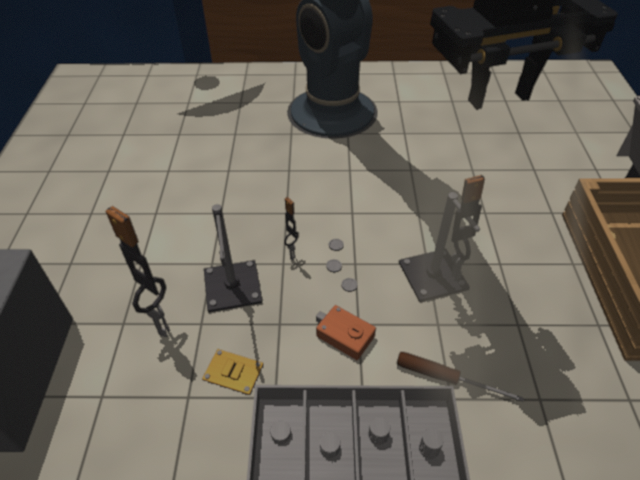

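```bash
python3 -c "
from workcell import bot, monitor
print(monitor.get_obs()['time']); print(bot.sign_off())"
```

```text
22.4
the job is handed in; nothing more can be done
None
```

The tally is off the barbed hook and hanging by its eye on the duty stand's plain peg. I handed the job in at 22.4 s of the 66 s allowed.

**How it was done**
- **Pick:** I took the middle-sized tally, which hung on the keeper. The large and small look-alikes were left alone. I gripped it across its width at about 6 N so that it could pivot.
- **Tip:** I eased its top towards the post with the ring resting against the post, until it leaned about 0.70 rad. I then tightened the grip to hold that angle.
- **Free it:** I slid it along the bar and lifted it over the barb in 2–5 mm steps. From the images the hook is bent up by roughly 0.04–0.08 rad. The force readings during the lift-off showed little beyond the tally's own weight. The highest reading between calls on the keeper was about 4 N in all, so I saw nothing close to the 15 N limit.
- **Hang it:** I carried it over, let it sag nearly upright, threaded the eye onto the peg and straightened it. Then I let go and moved the hand up clear.

**Last checks**
- **Position and stillness:** The plate stands about 50 mm out from the duty post and within about 2 mm of the peg sideways. In two pictures about 0.4 s apart it agreed to within 1 mm. I did not measure the eye's height after release; by the tool's reading just before, it was about 197 mm.
- **Tilt:** The camera fits disagree slightly, 0.05 rad from the plate and 0.09 rad from the grip. Both are well inside 0.25 rad.
- **Bystanders:** The tokens, lock housing and bezel show no changed pixels. The screwdriver's pixels did change, but that is the arm's shadow: its depth points average within about 2 mm of the start.
- **Hand:** It is about 0.12 m above the tally and touching nothing.

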